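Fit up four cut pieces on their base plates for tack welding

ROBOT

A 7-joint arm with a two-finger parallel gripper is mounted at the origin on the work surface. World frame = base frame: x ahead of the robot, y to its left, z up, the work surface at z = 0. Lengths are in m, angles in rad, forces in N, time in s.
With the tool pointing down it reaches from about 0.425 to 0.8 m from the base axis. Payload 8.3 kg.
Tool frame: the origin (TCP) lies on the centre line of the jaws, within the pads' length; the fingertips stand 11 mm ahead of it and the grasp point (between the pads) lies 8 mm behind it; z points along the fingers, y is the direction in which the jaws open and shut (so a half turn about z gives the same grasp; the last joint's range is limited). The gripper opens to 85 mm and grips with 20 to 120 N. Pads are 22 mm wide; open, the fingers measure 114 mm over their backs; the gripper's body (76 mm by 85 mm) begins 54 mm behind the grasp point. The pads swing forward as they close: fully open they stand 13 mm farther back than shut.
Start: joints at [-1.186, 0.383, 0.016, 1.37, -0.006, 1.388, -0.046], TCP at [0.271, 0.563, 0.242] pointing down, gripper open.
Joint ranges: [-2.95, 2.95], [-0.25, 2.06], [-1.52, 1.56], [0.18, 2.33], [-1.44, 4.58], [0.02, 2.06], [-3.01, 3.01]. Speed limits (rad/s): [2.39, 2.39, 3.01, 3.01, 3.14, 3.14, 3.14].

INTERFACE

Orientations are given as a rotation vector (axis times angle).
In Python, from station import monitor, camera, camera_info, workorder, cut_out, place_of gives the robot as it stands.
- The arm moves only by the tool send_rows, never from a script. Its argument "motion" is a list of rows, each a list of 3 entries, a list of its own where there are three numbers: the turn, a rotation vector about the tool's x, y, z in rad, then the shift along the tool's x, y, z in cm, then the closure, from 0 (fully open) to 1 (shut). A call has 1 to 20 rows; each row is the pose to reach, as a shift and turn from the pose commanded when the call began, along the tool's axes at that moment; what a row does not reach only later rows make up. A row lasts 1/12 s, in which the tool goes at most 41.7 mm and 7.16 degrees, less where a joint would pass 70% of its speed; a pose out of reach is approached as far as the arm can. A call with a gripper value outside its range is refused whole. The fingers move at their own pace and stop on an object; the grip force is fixed at half the most. Time passes only in rows, so rows that repeat a pose let the fingers close. It gives the time, the measured TCP pose, the force and the opening at its end, in the units of the state.
- monitor.read_state(): the state, without advancing time (a new reading comes with each control period).
- camera(name): name is "side" or "top" or "wrist"; returns the picture (400x640x3 uint8, blue, green, red); there is no depth.
- camera_info(name): a dict with "camera_matrix" (3x3 intrinsics, pixels), "rvec" (rotation vector, rad) and "tvec" (3), from world to camera coordinates, as OpenCV has them. Camera axes: x right, y down, z forward; pixel columns grow to the right and rows downward; lengths in m; the calibration is good to about 2 mm. The wrist camera is an equidistant fisheye: a pixel r from the principal point sees the ray r / f radians off the axis. A picture is of the moment at which its call begins: read the wrist's pose just before it. camera_info takes no time and is no camera call; for the wrist camera it gives the pose at the moment of the call.
- workorder.job_done(): hands the job in, once; it reports no verdict.
Trained networks look in the newest picture that a camera, given by its name, has taken for a name from the list of things; names that differ only in an ending like _2 or _b are one class to them, and where a whole thing is asked for, a point or a joint stands for the part that bears it (a point fixed in the world has none). Each returns a list of dicts, best first, with "score" (0 to 1); they miss things now and then, are a little off and sometimes report something else, mostly with a low value. They report only what shows in the picture. A call takes as long as a camera call. They do not tell look-alikes from the thing itself.
- cut_out(camera, label): "region" (400x640 bool, what is visible of it).
- place_of(camera, label): "position" ([x, y, z] in m, in world coordinates, good to about 4 mm: a listed point, or the origin of a listed thing).
The state is a dict: "time_s": time; "joint_pos": joint angles; "dq": joint speeds; "joint_torque": joint torques, N m; "tool_pos": TCP position; "ee_rot": TCP orientation; "ft_force": force on the tool from outside, world axes, zero at the start; "moment": the same for the moment, N m; "gripper_width": opening from 0.0 (shut) to 1.0 (fully open).
Only numpy, scipy, OpenCV 4.12 (cv2) and the standard library are available. Lean on these libraries where they do the work, as an engineer would, in place of code of your own. Each camera call takes 0.05 s, during which the arm holds its last target.

TASK

Set each of the four cut steel pieces on the base plate that carries its outline, ready to be tacked: flange, pipe stub, square tube and U channel, each upright as it stands now, centred in its painted outline and turned to match it. Lower them onto the plates rather than dropping them, do not tip any over, and leave the tape measure and the paint tin where they are.

Things in the scene. Friction and masses are not known exactly. Their poses are not given: they have to be found in the camera images.
- flange: Neck flange in bright steel, standing: a round disc of 82 mm diameter and 14 mm thickness with four dark bolt holes, and on it a round neck of 40 mm diameter up to 50 mm total height (grip it by the neck), with a dark bore seen on top (it is not open). Origin: centre of the underside, z up. About 0.6 kg.
- pipe: Pipe stub, rusty orange-brown, standing on end: outer diameter 48 mm, wall 5 mm, 60 mm tall, open at both ends. Origin: centre of the lower end, z up the pipe. About 0.3 kg.
- square: Square tube stub, light grey galvanised, standing on end: 50 x 50 mm outside, wall 5 mm, 60 mm tall, open at both ends. Origin: centre of the lower end, z up the tube, x and y square to its faces. About 0.4 kg.
- channel: Piece of U channel, painted blue, lying with its open side up: 80 mm long (x), 44 mm wide over the outside (y), 40 mm tall, walls 6 mm. Origin: centre of the underside, z up. Grip it across the 44 mm. About 0.4 kg.
- plate_flange: Base plate, 100 x 100 x 8 mm, dark red primer, fixed to the table. Origin: centre of its underside; top face 8 mm above it; x and y along its edges. Painted white outline, centred on its top, 4 mm clear of the piece all round: a large circle (inside 90 mm across) with a small concentric circle (33 mm inside) in it. For the flange; the turn does not matter.
- plate_pipe: Base plate, 100 x 100 x 8 mm, dark red primer, fixed to the table. Origin: centre of its underside; top face 8 mm above it; x and y along its edges. Painted white outline, centred on its top, 4 mm clear of the piece all round: a single circle (inside 56 mm across), no circle within it. For the pipe stub; the turn does not matter.
- plate_square: Base plate, 100 x 100 x 8 mm, dark red primer, fixed to the table. Origin: centre of its underside; top face 8 mm above it; x and y along its edges. Painted white outline, centred on its top, 4 mm clear of the piece all round: a square (inside 58 mm), sides along x and y. For the square tube; any quarter turn is right.
- plate_channel: Base plate, 100 x 100 x 8 mm, dark red primer, fixed to the table. Origin: centre of its underside; top face 8 mm above it; x and y along its edges. Painted white outline, centred on its top, 4 mm clear of the piece all round: a rectangle (inside 88 mm along the plate's x by 52 mm along its y). For the channel, its length along the rectangle's, either way round.
- tape: Tape measure, yellow with black sides, 66 x 36 x 62 mm tall, loose. Origin: centre of the underside. To be left alone.
- tin: Paint tin, green, 62 mm diameter, 64 mm tall, loose. Origin: centre of the underside. To be left alone.
Mind the look-alikes: they are no part of the job. What is meant by the channel is not pink, and is the smaller of those in its own colour.

How it is judged:
By the outcome, as a careful person would: the job done as asked, in the order asked, and still so for the second after the job is handed in, with the robot touching nothing.
It also fails if it takes over 109 s, if anything falls off the work surface, if the arm or the gripper's body presses on something with over 40 N, if the wrist force passes 120 N, or if a joint passes its speed limit or range.

## Working session

There is one attempt and no reset: what is moved stays moved. The work goes in short steps, Python scripts to look and compute and a tool call to move; the robot and the scene stay as the last step left them, time stands still between calls to the robot, and variables do not carry over. Pictures are saved under pics/ and viewed, and the job is handed in when it is done.

Besides the shell and the picture viewer there is one more tool, called after "Request:" by a JSON object that holds its "op" and its "data". send_rows: Moves the arm, as the interface text tells. Its arguments: {"type":"object","properties":{"motion":{"type":"array","items":{"type":"array"}}},"required":["motion"]}

```bash
ls; mkdir -p pics
python3 - <<'E'
from station import monitor, camera, camera_info
import cv2
s=monitor.read_state(); print({k:(v if not hasattr(v,'__len__') else [round(float(x),3) for x in v]) for k,v in s.items()})
for n in ("side","top","wrist"):
    cv2.imwrite(f"pics/a_{n}.png",camera(n)); i=camera_info(n); print(n,i)
E
```

```text
pics
{'time_s': 0.0, 'joint_pos': [-1.186, 0.384, 0.016, 1.371, -0.006, 1.388, -0.046], 'dq': [-0.001, 0.001, -0.0, -0.0, -0.0, 0.0, 0.001], 'joint_torque': [0.0, -62.762, 0.844, -37.182, 0.016, 0.014, 0.0], 'tool_pos': [0.27, 0.563, 0.241], 'ee_rot': [-0.697, -3.063, 0.003], 'ft_force': [-0.142, 0.274, 0.129], 'moment': [-0.004, 0.008, 0.019], 'gripper_width': 1.0014643911373444}
side {'camera_matrix': array([[464.51055764,   0.        , 322.75718488],
       [  0.        , 464.51055764, 209.83481992],
       [  0.        ,   0.        ,   1.        ]]), 'rvec': array([ 2.1590165 , -0.82845786,  0.37503151]), 'tvec': array([-0.33097569,  0.22696499,  1.14844143])}
top {'camera_matrix': array([[363.21171013,   0.        , 320.21046204],
       [  0.        , 363.21171013, 196.09184521],
       [  0.        ,   0.        ,   1.        ]]), 'rvec': array([ 2.10768311, -2.12176238,  0.19959609]), 'tvec': array([0.0021672 , 0.42448892, 0.81541384])}
wrist {'camera_matrix': array([[309.70691629,   0.        , 325.44573817],
       [  0.        , 309.70691629, 197.85011254],
       [  0.        ,   0.        ,   1.        ]]), 'rvec': array([-2.43903022, -1.5358514 , -0.22774439]), 'tvec': array([-0.62549259, -0.03710202,  0.37805307])}
```

View pics/a_side.png

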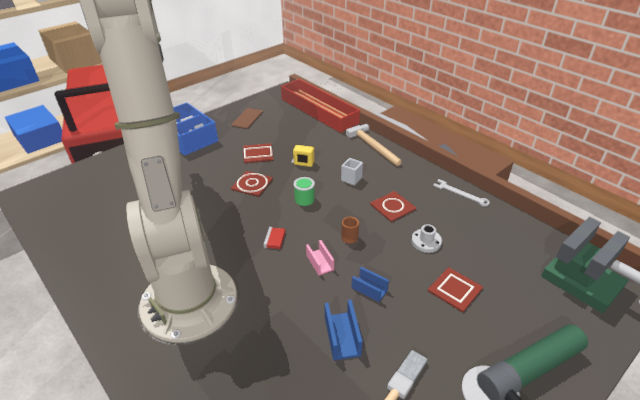

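View pics/a_top.png

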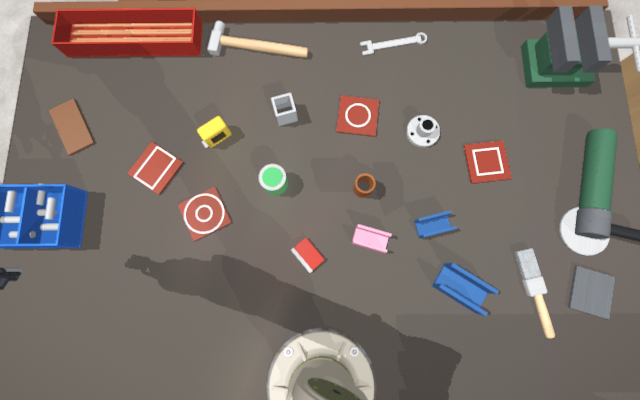

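View pics/a_wrist.png

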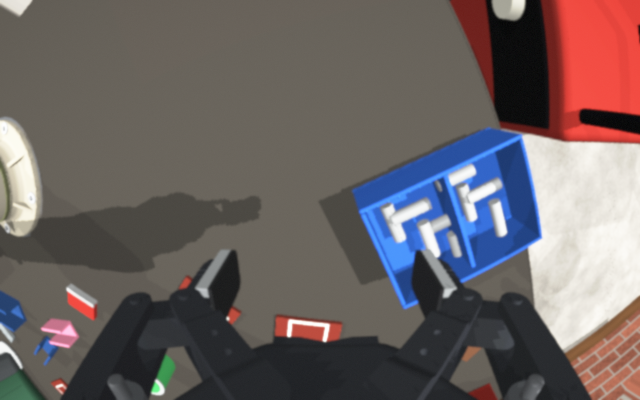

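The channel candidates in the top picture are pink at (372,238), small blue at (435,224) and large blue at (466,288). The small blue one fits: it isn't pink and is the smaller of the two blues. I'll check that in a crop and measure everything.

Run:
```python
from station import monitor, camera, camera_info, cut_out, place_of
import cv2, numpy as np
img=cv2.imread("pics/a_top.png")
cv2.imwrite("pics/crop_ch.png",cv2.resize(img[190:330,330:530],None,fx=4,fy=4,interpolation=cv2.INTER_CUBIC))
a=cv2.resize(img[80:250,110:310],None,fx=4,fy=3.5,interpolation=cv2.INTER_CUBIC)
cv2.imwrite("pics/crop_left.png",a)
for n in ["flange","pipe","square","channel","plate_flange","plate_pipe","plate_square","plate_channel","tape","tin"]:
    for c in ("top","side"):
        print(n,c,[(round(d["score"],2),np.round(d["position"],3).tolist()) for d in place_of(c,n)][:3])
```

```text
flange top [(0.87, [0.598, -0.261, 0.002]), (0.38, [0.467, 0.116, 0.002])]
flange side [(0.89, [0.598, -0.26, -0.005])]
pipe top [(0.81, [0.453, -0.106, 0.001])]
pipe side [(0.88, [0.452, -0.107, -0.002])]
square top []
square side [(0.85, [0.651, 0.086, -0.0]), (0.18, [0.64, -0.098, -0.002])]
channel top [(0.97, [0.356, -0.271, 0.002]), (0.68, [0.214, -0.33, -0.003]), (0.62, [0.515, -0.417, -0.0])]
channel side [(0.8, [0.326, -0.114, -0.0]), (0.67, [0.648, 0.086, 0.001]), (0.65, [0.36, -0.272, 0.002])]
plate_flange top [(0.74, [0.388, 0.283, 0.002]), (0.2, [0.452, -0.104, 0.001])]
plate_flange side [(0.53, [0.362, -0.27, 0.001])]
plate_pipe top []
plate_pipe side [(0.85, [0.642, -0.096, 0.001])]
plate_square top [(0.61, [0.516, -0.415, 0.004])]
plate_square side [(0.64, [0.517, -0.416, -0.003])]
plate_channel top [(0.81, [0.506, 0.412, -0.001])]
plate_channel side [(0.79, [0.509, 0.414, -0.008])]
tape top [(0.56, [0.596, 0.26, 0.002])]
tape side [(0.68, [0.588, 0.261, 0.003])]
tin top [(0.79, [0.465, 0.116, 0.001]), (0.67, [0.595, -0.261, -0.001])]
tin side [(0.98, [0.465, 0.111, 0.001]), (0.66, [0.393, 0.285, -0.001]), (0.34, [0.515, -0.419, -0.0])]
```

View pics/crop_ch.png

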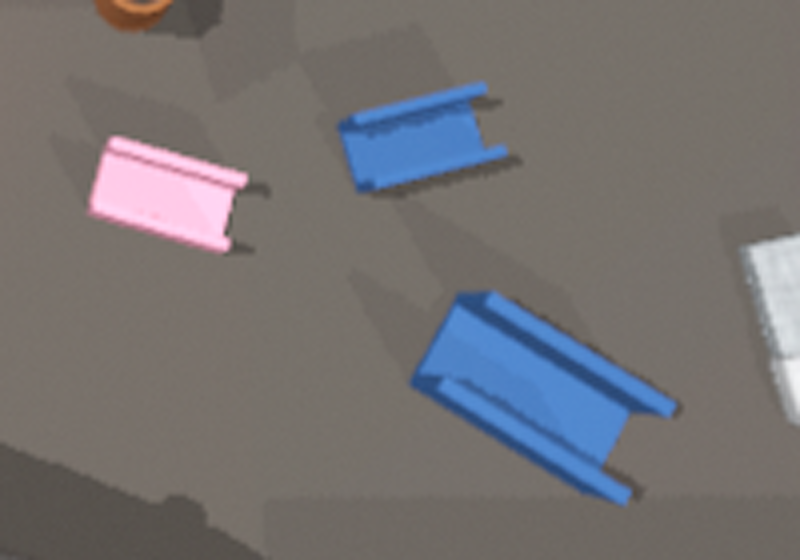

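View pics/crop_left.png

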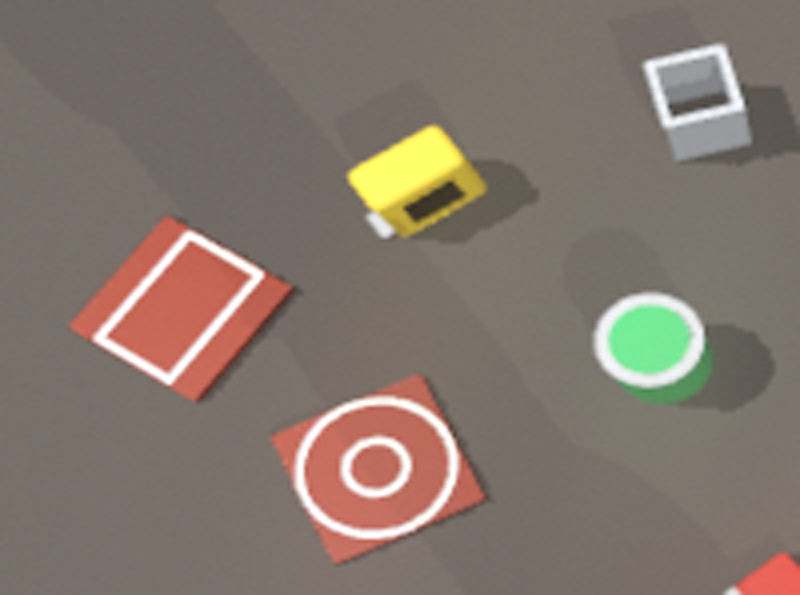

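```bash
cat > h.py <<'E'
import cv2, numpy as np
from scipy.optimize import minimize
from station import camera_info
def ci(c):
    i=camera_info(c); return i["camera_matrix"],i["rvec"],i["tvec"]
def proj(P,cam,info=None):
    K,r,t=info or ci(cam); return cv2.projectPoints(np.asarray(P,float),r,t,K,None)[0].reshape(-1,2)
def box(x0,x1,y0,y1,z0,z1): return np.array([[x,y,z] for x in(x0,x1) for y in(y0,y1) for z in(z0,z1)])
def cyl(r,z0,z1):
    a=np.linspace(0,2*np.pi,40,endpoint=False); return np.array([[r*np.cos(t),r*np.sin(t),z] for z in(z0,z1) for t in a])
PARTS={"flange":[cyl(.041,0,.014),cyl(.02,0,.05)],"pipe":[cyl(.024,0,.06)],"square":[box(-.025,.025,-.025,.025,0,.06)],
"channel":[box(-.04,.04,-.022,.022,0,.006),box(-.04,.04,-.022,-.016,0,.04),box(-.04,.04,.016,.022,0,.04)],
"plate":[box(-.05,.05,-.05,.05,0,.008)],"tin":[cyl(.031,0,.064)],"tape":[box(-.033,.033,-.018,.018,0,.062)]}
S=6
def render(name,p,cam,roi,info):
    x,y,yaw=p[:3]; z=p[3] if len(p)>3 else 0; c,s=np.cos(yaw),np.sin(yaw); R=np.array([[c,-s,0],[s,c,0],[0,0,1]])
    x0,y0,w,h=roi; m=np.zeros((h*S,w*S),np.uint8)
    for q in PARTS[name]:
        uv=(proj(q@R.T+[x,y,z],cam,info)-[x0-.5,y0-.5])*S-.5
        cv2.fillConvexPoly(m,cv2.convexHull(np.round(uv*16).astype(np.int32)),1,shift=4)
    return cv2.resize(m.astype(np.float32),(w,h),interpolation=cv2.INTER_AREA)
def fit(name,cams,masks,p0,yaw=True,z=0):
    p0=np.array(p0,float); infos={c:ci(c) for c in cams}; rois={}
    for c in cams:
        ys,xs=np.nonzero(masks[c]); rois[c]=(max(xs.min()-12,0),max(ys.min()-12,0),np.ptp(xs)+25,np.ptp(ys)+25)
    def f(v):
        p=[p0[0]+v[0]*.01,p0[1]+v[1]*.01,p0[2]+(v[2]*.2 if yaw else 0),z]; e=0
        for c in cams:
            x0,y0,w,h=rois[c]; m=masks[c][y0:y0+h,x0:x0+w].astype(float); r=render(name,p,c,(x0,y0,m.shape[1],m.shape[0]),infos[c])
            e+=np.abs(m-r).sum()/m.sum()
        return e
    n=3 if yaw else 2; best=None
    for k in range(2):
        v0=np.zeros(n) if best is None else best.x
        sim=np.vstack([v0]+[v0+np.eye(n)[i] for i in range(n)]) 
        r=minimize(f,v0,method="Nelder-Mead",options=dict(initial_simplex=sim,xatol=.005,fatol=1e-4))
        if best is None or r.fun<best.fun: best=r
    v=best.x; return np.round([p0[0]+v[0]*.01,p0[1]+v[1]*.01,p0[2]+(v[2]*.2 if yaw else 0)],4),round(best.fun,3)
def unproj(uv,cam,z,info=None):
    K,r,t=info or ci(cam); R=cv2.Rodrigues(r)[0]; t=np.ravel(t)
    n=cv2.undistortPoints(np.asarray(uv,float).reshape(-1,1,2),K,None).reshape(-1,2)
    d=np.c_[n,np.ones(len(n))]@R; C=-R.T@t
    return C+d*((z-C[2])/d[:,2:3])
E
python3 - <<'E'
from h import *
from station import cut_out
I={c:cv2.imread(f"pics/a_{c}.png") for c in("top","side")}
P={"flange":(.598,-.261,0),"pipe":(.453,-.106,0),"square":(.651,.086,.2),"channel":(.357,-.271,-1.3)}
for n,p in P.items():
    M={}
    for c in I:
        uv=proj([[p[0],p[1],.02]],c)[0]
        best=None
        for d in cut_out(c,n):
            ys,xs=np.nonzero(d["region"])
            if len(xs) and np.hypot(xs.mean()-uv[0],ys.mean()-uv[1])<12: best=d["region"];break
        if best is None: print(n,c,"no mask"); continue
        M[c]=best
        np.save(f"m_{n}_{c}.npy",best)
    y0s=[p[2]] if n!="channel" else [-1.3,-1.5,1.4]
    for cs in [[c] for c in M]+[list(M)]:
        print(n,cs,min((fit(n,cs,M,(p[0],p[1],y),yaw=n in("square","channel")) for y in y0s),key=lambda r:r[1]))
# plates
for n,p in {"plate_flange":(.388,.283),"plate_pipe":(.642,-.097),"plate_square":(.516,-.416),"plate_channel":(.507,.413)}.items():
    for c in I:
        uv=proj([[p[0],p[1],.008]],c)[0]
        cs=proj([[p[0]+a,p[1]+b,.008] for a in(-.05,.05) for b in(-.05,.05)],c)
        h=I[c].astype(int); m=(h.min(2)>140).astype(np.uint8)
        r=np.zeros_like(m); cv2.fillConvexPoly(r,cv2.convexHull(cs.astype(np.int32)),1); m&=r
        ys,xs=np.nonzero(m); w=(h.min(2)[ys,xs]).astype(float)
        X=unproj(np.c_[xs,ys],c,.008)[:,:2]
        (cx,cy),sz,a=cv2.minAreaRect((X*1000).astype(np.float32))
        hull=cv2.convexHull(X.astype(np.float32)); mo=cv2.moments(hull*1000)
        print(n,c,len(xs),"rect",round(cx,1),round(cy,1),np.round(sz,1),round(a,1),"hull",round(mo['m10']/mo['m00'],1),round(mo['m01']/mo['m00'],1))
E
```

```text
flange ['top'] (array([ 0.5969, -0.2625,  0.    ]), np.float64(0.04))
flange ['side'] (array([ 0.6003, -0.258 ,  0.    ]), np.float64(0.043))
flange ['top', 'side'] (array([ 0.5975, -0.2609,  0.    ]), np.float64(0.151))
pipe ['top'] (array([ 0.451 , -0.1056,  0.    ]), np.float64(0.517))
pipe ['side'] (array([ 0.4538, -0.1016,  0.    ]), np.float64(0.071))
pipe ['top', 'side'] (array([ 0.451 , -0.1043,  0.    ]), np.float64(0.632))
square ['top'] (array([0.6493, 0.0875, 0.2983]), np.float64(0.195))
square ['side'] (array([0.6497, 0.0921, 0.373 ]), np.float64(0.076))
square ['top', 'side'] (array([0.6485, 0.0886, 0.3043]), np.float64(0.34))
channel top no mask
channel ['side'] (array([ 0.361 , -0.2693, -1.3145]), np.float64(0.049))
channel ['side'] (array([ 0.361 , -0.2693, -1.3145]), np.float64(0.049))
plate_flange top 493 rect 390.6 284.4 [100.6  96.1] 89.6 hull 391.1 284.3
plate_flange side 177 rect 393.7 286.5 [95.7 99.1] 47.9 hull 392.8 286.3
plate_pipe top 205 rect 643.6 -98.0 [65.7 64.2] 42.4 hull 643.4 -97.6
plate_pipe side 111 rect 644.5 -96.1 [65.9 65.1] 47.9 hull 645.3 -95.2
plate_square top 283 rect 517.7 -418.0 [69.1 69. ] 6.0 hull 517.6 -417.9
plate_square side 225 rect 519.5 -416.0 [69.7 68.9] 6.2 hull 519.4 -416.0
plate_channel top 330 rect 508.8 414.5 [64.2 99.1] 56.8 hull 508.6 414.5
plate_channel side 115 rect 510.9 417.1 [67.4 95.3] 55.4 hull 510.5 417.7
```

```bash
cat >> h.py <<'E'
def cmask(img,name,p,cam,rad=.055):
    """colour mask near world p"""
    h=img.astype(int); b,g,r=h[...,0],h[...,1],h[...,2]
    if name=="pipe": m=(r-b>45)
    elif name=="channel": m=(b-r>45)
    elif name=="plate": m=(r-b>35)|(h.min(2)>140)
    elif name=="tin": m=(g-r>35)|(h.min(2)>140)
    else: # flange/square: differs from table which is brownish: bluish/bright
        m=(h.min(2)>140)|((b-r>-4)&(h.mean(2)>95))
    m=m.astype(np.uint8); z=np.zeros_like(m); a=np.linspace(0,6.28,24)
    pts=np.vstack([proj([[p[0]+rad*np.cos(t),p[1]+rad*np.sin(t),q] for t in a],cam) for q in(0,.05)])
    cv2.fillConvexPoly(z,cv2.convexHull(np.round(pts).astype(np.int32)),1); m&=z
    cs,_=cv2.findContours(m,cv2.RETR_EXTERNAL,cv2.CHAIN_APPROX_NONE)
    o=np.zeros_like(m); cv2.drawContours(o,[max(cs,key=cv2.contourArea)],-1,1,-1)
    return o.astype(bool)
def overlay(img,items,cam,fn,roi,k=4):
    x0,y0,w,h=roi; im=cv2.resize(img[y0:y0+h,x0:x0+w],None,fx=k,fy=k,interpolation=cv2.INTER_CUBIC)
    for name,p in items:
        r=render(name,p,cam,roi,ci(cam)); r=(cv2.resize(r,None,fx=k,fy=k)>.5).astype(np.uint8)
        cs,_=cv2.findContours(r,cv2.RETR_EXTERNAL,cv2.CHAIN_APPROX_NONE); cv2.drawContours(im,cs,-1,(0,255,0),1)
    cv2.imwrite(fn,im)
E
python3 - <<'E'
from h import *
I={c:cv2.imread(f"pics/a_{c}.png") for c in("top","side")}
P={"flange":(.597,-.262,0),"pipe":(.452,-.105,0),"square":(.649,.088,.3),"channel":(.358,-.271,-1.31)}
its=[]
for n,p in P.items():
    M={c:cmask(I[c],n,p,c,.05 if n!="square" else .045) for c in I}
    for c in M:
        r=fit(n,[c],M,p,yaw=n in("square","channel")); print(n,c,M[c].sum(),r)
        if c=="top": its.append((n,r[0]))
tiles=[]
for (n,q) in its:
    u=proj([[q[0],q[1],.03]],"top")[0].astype(int); overlay(I["top"],[(n,q)],"top","pics/t.png",(u[0]-32,u[1]-32,64,64),6)
    tiles.append(cv2.imread("pics/t.png"))
cv2.imwrite("pics/fits.png",np.vstack([np.hstack(tiles[:2]),np.hstack(tiles[2:])])[:, :])
im=cv2.imread("pics/fits.png"); cv2.imwrite("pics/fits.png",cv2.resize(im,(590,590)))
E
```

```text
flange top 876 (array([ 0.599 , -0.2618,  0.    ]), np.float64(0.034))
flange side 654 (array([ 0.6005, -0.2597,  0.    ]), np.float64(0.037))
pipe top 432 (array([ 0.4527, -0.1053,  0.    ]), np.float64(0.046))
pipe side 401 (array([ 0.4547, -0.1016,  0.    ]), np.float64(0.08))
square top 642 (array([0.6506, 0.0884, 0.2783]), np.float64(0.067))
square side 478 (array([0.6512, 0.0913, 0.2664]), np.float64(0.056))
channel top 697 (array([ 0.3588, -0.2722, -1.3403]), np.float64(0.045))
channel side 777 (array([ 0.3607, -0.2695, -1.3398]), np.float64(0.039))
```

View pics/fits.png

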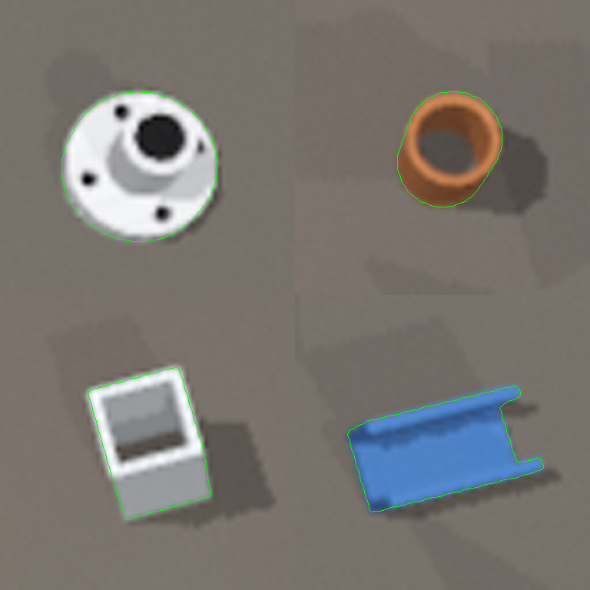

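The crop confirms it: the small blue channel at top pixel (435,224) fits the 80×44 mm model, and the pink and the larger blue ones are the look-alikes. All the silhouette fits match the pictures well. The top and side cameras disagree by about 2–3 mm, so I'll calibrate that out on the first held piece.

```bash
cat > go.py <<'E'
import sys, numpy as np
from scipy.spatial.transform import Rotation as Ro
from station import monitor
def show():
    s=monitor.read_state(); R=Ro.from_rotvec(s["ee_rot"]); M=R.as_matrix()
    jaw=np.degrees(np.arctan2(M[1,1],M[0,1]))
    print("t",round(s["time_s"],2),"tcp",np.round(np.array(s["tool_pos"])*1000,1),"jaw",round(jaw,2),"w",round(s["gripper_width"],3),"F",np.round(s["ft_force"],1),"z-axis",np.round(M[:,2],3),"q",np.round(s["joint_pos"],2))
    return s,M,jaw
def plan(*targets):
    s,M,jaw=show()
    for x,y,z,j in targets:
        d=M.T@(np.array([x,y,z])-s["tool_pos"])*100
        dj=(j-jaw+90)%180-90
        print("target",x,y,z,j,"-> turn_z rad",round(-np.radians(dj),4),"(alt",round(-np.radians(dj-180*np.sign(dj)),4),") shift cm",np.round(d,2))
if __name__=="__main__":
    a=[float(v) for v in sys.argv[1:]]; plan(*[a[i:i+4] for i in range(0,len(a),4)])
E
python3 go.py .4 .35 .2 30 .5998 -.2605 .14 10
```

```text
t 1.55 tcp [270.6 563.4 242.3] jaw 64.35 w 1.002 F [ 0.2 -0.1  0.2] z-axis [-0. -0. -1.] q [-1.19  0.38  0.02  1.37 -0.01  1.39 -0.05]
target 0.4 0.35 0.2 30.0 -> turn_z rad 0.5995 (alt -2.5421 ) shift cm [-20.9  -13.63   4.23]
target 0.5998 -0.2605 0.14 10.0 -> turn_z rad 0.9485 (alt -2.1931 ) shift cm [-65.35 -60.01  10.23]
```

Request:
{"op": "send_rows", "data": {"motion": [[[0, 0, 0.95], [-65.35, -60.0, 8.2], 0], [[0, 0, 0.95], [-65.35, -60.0, 8.2], 0], [[0, 0, 0.95], [-65.35, -60.0, 8.2], 0], [[0, 0, 0.95], [-65.35, -60.0, 8.2], 0], [[0, 0, 0.95], [-65.35, -60.0, 8.2], 0], [[0, 0, 0.95], [-65.35, -60.0, 8.2], 0], [[0, 0, 0.95], [-65.35, -60.0, 8.2], 0], [[0, 0, 0.95], [-65.35, -60.0, 8.2], 0], [[0, 0, 0.95], [-65.35, -60.0, 8.2], 0], [[0, 0, 0.95], [-65.35, -60.0, 8.2], 0], [[0, 0, 0.95], [-65.35, -60.0, 8.2], 0], [[0, 0, 0.95], [-65.35, -60.0, 8.2], 0], [[0, 0, 0.95], [-65.35, -60.0, 8.2], 0], [[0, 0, 0.95], [-65.35, -60.0, 8.2], 0], [[0, 0, 0.95], [-65.35, -60.0, 8.2], 0], [[0, 0, 0.95], [-65.35, -60.0, 8.2], 0], [[0, 0, 0.95], [-65.35, -60.0, 8.2], 0], [[0, 0, 0.95], [-65.35, -60.0, 8.2], 0], [[0, 0, 0.95], [-65.35, -60.0, 8.2], 0], [[0, 0, 0.95], [-65.35, -60.0, 8.2], 0]]}}

```text
time_s: 3.22
tool_pos: [0.5793, -0.2088, 0.1654]
ee_rot: [2.02, 2.406, 0.001]
ft_force: [0.4, -0.1, -0.5]
gripper_width: 0.998
```

```bash
python3 go.py .5998 -.2605 .15 10 .5998 -.2605 .033 10; python3 -c "
from station import camera
import cv2
cv2.imwrite('pics/b_wrist.png',camera('wrist'))"
```

```text
t 3.22 tcp [ 579.3 -208.8  165.4] jaw 9.97 w 0.998 F [ 0.4 -0.1 -0.5] z-axis [ 0.  0. -1.] q [-0.18  0.47  0.65  1.53 -0.29  1.24  0.69]
target 0.5998 -0.2605 0.15 10.0 -> turn_z rad -0.0004 (alt 3.1411 ) shift cm [-5.45  1.12  1.54]
target 0.5998 -0.2605 0.033 10.0 -> turn_z rad -0.0004 (alt 3.1411 ) shift cm [-5.45  1.12 13.24]
```

View pics/b_wrist.png

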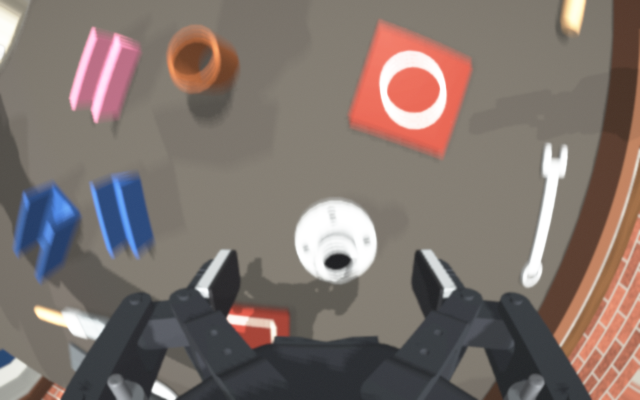

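Request:
{"op": "send_rows", "data": {"motion": [[[0, 0, 0], [-4.0, 1.0, 1.5], 0], [[0, 0, 0], [-4.0, 1.0, 1.5], 0], [[0, 0, 0], [-4.0, 1.0, 1.5], 0], [[0, 0, 0], [-4.0, 1.0, 1.5], 0], [[0, 0, 0], [-4.0, 1.0, 1.5], 0]]}}

```text
time_s: 3.68
tool_pos: [0.5958, -0.2435, 0.1512]
ee_rot: [2.019, 2.406, 0.002]
ft_force: [0.0, 0.4, 0.4]
gripper_width: 1.0
```

```bash
python3 go.py .5998 -.2605 .07 10 .5998 -.2605 .033 10
```

```text
t 3.68 tcp [ 595.8 -243.5  151.2] jaw 10.0 w 1.0 F [0.  0.4 0.4] z-axis [ 0.001  0.001 -1.   ] q [-0.1   0.54  0.64  1.47 -0.33  1.25  0.75]
target 0.5998 -0.2605 0.07 10.0 -> turn_z rad 0.0001 (alt -3.1415 ) shift cm [-1.75  0.09  8.12]
target 0.5998 -0.2605 0.033 10.0 -> turn_z rad 0.0001 (alt -3.1415 ) shift cm [-1.75  0.09 11.82]
```

Request:
{"op": "send_rows", "data": {"motion": [[[0, 0, 0], [-1.75, 0.1, 1.0], 0], [[0, 0, 0], [-1.75, 0.1, 3.5], 0], [[0, 0, 0], [-1.75, 0.1, 6.0], 0], [[0, 0, 0], [-1.75, 0.1, 8.5], 0], [[0, 0, 0], [-1.75, 0.1, 10.5], 0], [[0, 0, 0], [-1.75, 0.1, 11.8], 0], [[0, 0, 0], [-1.75, 0.1, 11.8], 0], [[0, 0, 0], [-1.75, 0.1, 11.8], 0], [[0, 0, 0], [-1.75, 0.1, 11.8], 1], [[0, 0, 0], [-1.75, 0.1, 11.8], 1], [[0, 0, 0], [-1.75, 0.1, 11.8], 1], [[0, 0, 0], [-1.75, 0.1, 11.8], 1], [[0, 0, 0], [-1.75, 0.1, 11.8], 1], [[0, 0, 0], [-1.75, 0.1, 11.8], 1], [[0, 0, 0], [-1.75, 0.1, 11.8], 1], [[0, 0, 0], [-1.75, 0.1, 11.8], 1]]}}

```text
time_s: 5.02
tool_pos: [0.5998, -0.2624, 0.034]
ee_rot: [2.021, 2.404, 0.001]
ft_force: [-1.0, 0.8, 6.1]
gripper_width: 0.45
```

```bash
python3 go.py .5998 -.2605 .15 10
python3 - <<'E'
from h import *
from station import camera
for c in("top","side"):
    im=camera(c); cv2.imwrite(f"pics/c_{c}.png",im)
    try:
        M={c:cmask(im,"flange",(.599,-.261,0),c,.05)}; print(c,M[c].sum(),fit("flange",[c],M,(.599,-.261,0),yaw=False))
    except Exception as e: print(e)
u=cv2.imread("pics/c_top.png")[80:200,360:500]; v=cv2.imread("pics/c_side.png")[180:300,360:500]
cv2.imwrite("pics/c.png",cv2.resize(np.vstack([u,v]),None,fx=2.5,fy=2.5))
E
```

```text
t 5.02 tcp [ 599.8 -262.4   34. ] jaw 9.9 w 0.45 F [-1.   0.8  6.1] z-axis [ 0.001 -0.    -1.   ] q [-0.04  0.68  0.59  1.54 -0.41  1.05  0.83]
target 0.5998 -0.2605 0.15 10.0 -> turn_z rad -0.0017 (alt 3.1399 ) shift cm [  0.18   0.05 -11.6 ]
top 1449 (array([ 0.5908, -0.2654,  0.    ]), np.float64(0.402))
side 513 (array([ 0.6014, -0.2604,  0.    ]), np.float64(0.318))
```

View pics/c.png

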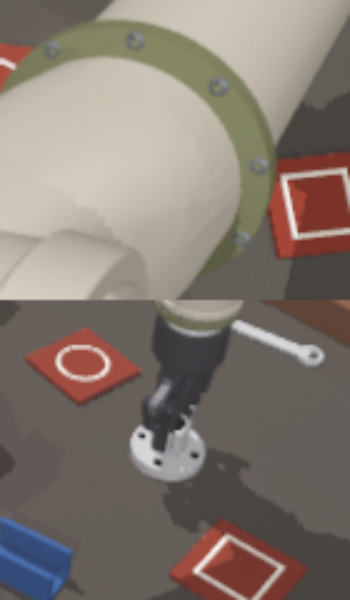

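Run:
```python
from h import *
I={c:cv2.imread(f"pics/a_{c}.png") for c in("top","side")}
for n,p in {"plate_flange":(.391,.2844,.35),"plate_pipe":(.6435,-.0978,.05),"plate_square":(.5177,-.418,.1),"plate_channel":(.5088,.4145,-.58)}.items():
    for c in I:
        M={c:cmask(I[c],"plate",p,c,.085)}
        print(n,c,M[c].sum(),fit("plate",[c],M,p))
```

```text
plate_flange top 1733 (array([0.3914, 0.2848, 0.4601]), np.float64(0.024))
plate_flange side 669 (array([0.3929, 0.2874, 0.4674]), np.float64(0.04))
plate_pipe top 1500 (array([ 0.6444, -0.0972, -0.1272]), np.float64(0.031))
plate_pipe side 790 (array([ 0.6467, -0.0938, -0.1274]), np.float64(0.036))
plate_square top 1649 (array([ 0.5179, -0.4182,  0.1017]), np.float64(0.025))
plate_square side 1347 (array([ 0.52  , -0.416 ,  0.1033]), np.float64(0.026))
plate_channel top 1639 (array([ 0.5086,  0.415 , -0.5752]), np.float64(0.031))
plate_channel side 522 (array([ 0.5101,  0.4188, -0.5754]), np.float64(0.051))
```

```bash
python3 go.py .6 -.262 .15 10 .3914 .2840 .15 10
```

```text
t 5.12 tcp [ 599.8 -262.4   34. ] jaw 9.9 w 0.45 F [-1.9  0.5  6.2] z-axis [ 0.002 -0.    -1.   ] q [-0.04  0.68  0.59  1.54 -0.41  1.05  0.83]
target 0.6 -0.262 0.15 10.0 -> turn_z rad -0.0017 (alt 3.1399 ) shift cm [  0.02   0.04 -11.6 ]
target 0.3914 0.284 0.15 10.0 -> turn_z rad -0.0017 (alt 3.1399 ) shift cm [ 57.4  -11.12 -11.65]
```

Request:
{"op": "send_rows", "data": {"motion": [[[0, 0, 0], [0, 0, -2.0], 1], [[0, 0, 0], [0, 0, -5.0], 1], [[0, 0, 0], [1.0, 0, -9.0], 1], [[0, 0, 0], [4.0, -0.8, -11.6], 1], [[0, 0, 0], [57.4, -11.1, -11.6], 1], [[0, 0, 0], [57.4, -11.1, -11.6], 1], [[0, 0, 0], [57.4, -11.1, -11.6], 1], [[0, 0, 0], [57.4, -11.1, -11.6], 1], [[0, 0, 0], [57.4, -11.1, -11.6], 1], [[0, 0, 0], [57.4, -11.1, -11.6], 1], [[0, 0, 0], [57.4, -11.1, -11.6], 1], [[0, 0, 0], [57.4, -11.1, -11.6], 1], [[0, 0, 0], [57.4, -11.1, -11.6], 1], [[0, 0, 0], [57.4, -11.1, -11.6], 1], [[0, 0, 0], [57.4, -11.1, -11.6], 1], [[0, 0, 0], [57.4, -11.1, -11.6], 1], [[0, 0, 0], [57.4, -11.1, -11.6], 1], [[0, 0, 0], [57.4, -11.1, -11.6], 1], [[0, 0, 0], [57.4, -11.1, -11.6], 1], [[0, 0, 0], [57.4, -11.1, -11.6], 1]]}}

```text
time_s: 6.78
tool_pos: [0.3907, 0.2839, 0.148]
ee_rot: [2.02, 2.406, -0.003]
ft_force: [-0.1, -0.1, -6.4]
gripper_width: 0.451
```

```bash
python3 go.py .3914 .2840 .05 10
```

```text
t 6.78 tcp [390.7 283.9 148. ] jaw 9.96 w 0.451 F [-0.1 -0.1 -6.4] z-axis [-0.001 -0.002 -1.   ] q [-1.03  0.15  0.37  1.89 -0.06  1.11 -0.46]
target 0.3914 0.284 0.05 10.0 -> turn_z rad -0.0007 (alt 3.1409 ) shift cm [0.01 0.09 9.8 ]
```

Descend to 5 cm (8 mm above the seated height), settle, then check.

Request:
{"op": "send_rows", "data": {"motion": [[[0, 0, 0], [0, 0.06, 3.0], 1], [[0, 0, 0], [0, 0.06, 6.0], 1], [[0, 0, 0], [0, 0.06, 8.5], 1], [[0, 0, 0], [0, 0.06, 9.8], 1], [[0, 0, 0], [0, 0.06, 9.8], 1], [[0, 0, 0], [0, 0.06, 9.8], 1], [[0, 0, 0], [0, 0.06, 9.8], 1]]}}

```text
time_s: 7.37
tool_pos: [0.3929, 0.2841, 0.0517]
ee_rot: [2.023, 2.403, 0.002]
ft_force: [-0.1, -0.1, -5.1]
gripper_width: 0.452
```

```bash
python3 go.py .3914 .2840 .0425 10;python3 - <<'E'
from h import *
from station import camera
for c in("top","side"):
    im=camera(c); cv2.imwrite(f"pics/d_{c}.png",im)
u=cv2.imread("pics/d_top.png")[130:270,120:290]; v=cv2.imread("pics/d_side.png")[120:260,190:360]
cv2.imwrite("pics/d.png",cv2.resize(np.hstack([u,v]),None,fx=2.3,fy=2.3))
E
```

```text
t 7.37 tcp [392.9 284.1  51.7] jaw 9.81 w 0.452 F [-0.1 -0.1 -5.1] z-axis [ 0.001  0.001 -1.   ] q [-1.01  0.29  0.36  1.99 -0.13  0.89 -0.41]
target 0.3914 0.284 0.0425 10.0 -> turn_z rad -0.0032 (alt 3.1383 ) shift cm [ 0.01 -0.15  0.92]
```

View pics/d.png

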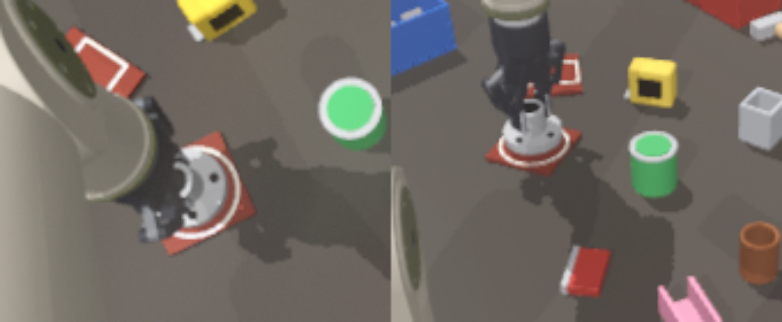

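Request:
{"op": "send_rows", "data": {"motion": [[[0, 0, 0], [0, -0.15, 0.3], 1], [[0, 0, 0], [0, -0.15, 0.6], 1], [[0, 0, 0], [0, -0.15, 0.85], 1], [[0, 0, 0], [0, -0.15, 0.85], 1], [[0, 0, 0], [0, -0.15, 0.85], 1]]}}

```text
time_s: 7.88
tool_pos: [0.3902, 0.2843, 0.042]
ee_rot: [-2.021, -2.405, 0.0]
ft_force: [-0.0, 0.9, -6.2]
gripper_width: 0.444
```

```bash
python3 go.py .3914 .2840 .0425 10
python3 - <<'E'
from h import *
from station import camera
for c in("top","side"):
    im=camera(c); cv2.imwrite(f"pics/e_{c}.png",im)
u=cv2.imread("pics/e_top.png")[170:250,170:250]; v=cv2.imread("pics/e_side.png")[150:230,210:290]
cv2.imwrite("pics/e.png",cv2.resize(np.hstack([u,v]),None,fx=5,fy=5,interpolation=cv2.INTER_CUBIC))
E
python3 go.py
```

```text
t 7.88 tcp [390.2 284.3  42. ] jaw 9.93 w 0.444 F [-0.   0.9 -6.2] z-axis [-0. -0. -1.] q [-1.01  0.3   0.36  2.   -0.13  0.87 -0.4 ]
target 0.3914 0.284 0.0425 10.0 -> turn_z rad -0.0013 (alt 3.1403 ) shift cm [-0.05  0.11 -0.05]
t 7.98 tcp [390.2 284.3  42. ] jaw 9.92 w 0.448 F [-0.1 -0.4 -6.4] z-axis [-0. -0. -1.] q [-1.01  0.3   0.36  2.   -0.13  0.87 -0.4 ]
```

View pics/e.png

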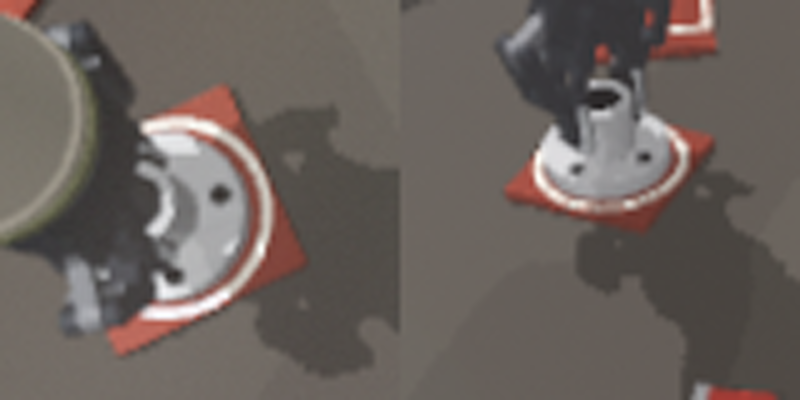

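Run:
```python
from h import *
ts=[]
for p in [(.3912,.2846),(.3900,.2846)]:
  for c,roi in(("top",(170,170,80,80)),("side",(210,150,80,80))):
    im=cv2.imread(f"pics/e_{c}.png"); o=(0,0) if c=="top" else (.0018,.0028)
    overlay(im,[("flange",(p[0]+o[0],p[1]+o[1],0,.009))],c,"pics/t.png",roi,5); ts.append(cv2.imread("pics/t.png"))
cv2.imwrite("pics/e2.png",cv2.resize(np.vstack([np.hstack(ts[:2]),np.hstack(ts[2:])]),(600,600)))
```

```text
(no output)
```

View pics/e2.png

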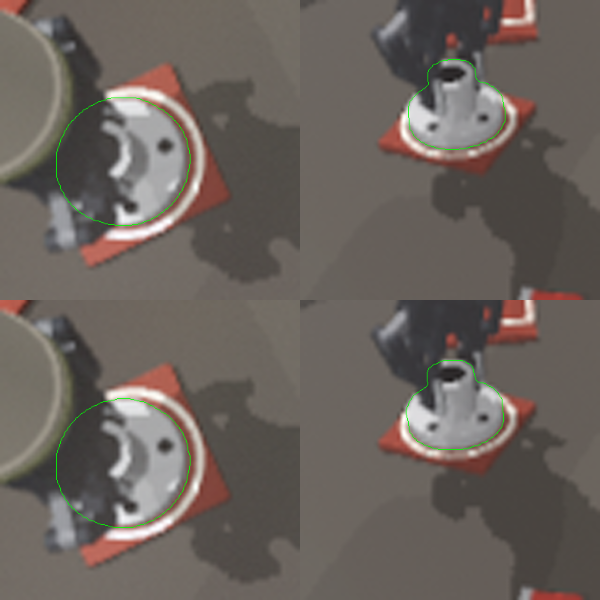

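Request:
{"op": "send_rows", "data": {"motion": [[[0, 0, 0], [0, 0, 0.05], 1], [[0, 0, 0], [0, 0, 0.1], 1], [[0, 0, 0], [0, 0, 0.1], 1]]}}

```text
time_s: 8.23
tool_pos: [0.3902, 0.2843, 0.0419]
ee_rot: [-2.021, -2.405, 0.0]
ft_force: [-5.2, -4.0, 8.4]
gripper_width: 0.45
```

```bash
python3 go.py
```

```text
t 8.23 tcp [390.2 284.3  41.9] jaw 9.91 w 0.45 F [-5.2 -4.   8.4] z-axis [-0.  0. -1.] q [-1.    0.3   0.36  2.   -0.14  0.87 -0.4 ]
```

Request:
{"op": "send_rows", "data": {"motion": [[[0, 0, 0], [0, 0, 0.1], 0], [[0, 0, 0], [0, 0, 0.1], 0], [[0, 0, 0], [0, 0, 0.1], 0], [[0, 0, 0], [0, 0, 0.1], 0], [[0, 0, 0], [0, 0, 0.1], 0], [[0, 0, 0], [0, 0, -2], 0], [[0, 0, 0], [0, 0, -5], 0], [[0, 0, 0], [0, 0, -9], 0], [[0, 0, 0], [-4, 1, -10], 0], [[0, 0, 0], [-8, 2, -10], 0], [[0, 0, 0], [-12, 4, -10], 0], [[0, 0, 0], [-39.0, 12.6, -10], 0], [[0, 0, 0], [-39.0, 12.6, -10], 0], [[0, 0, 0], [-39.0, 12.6, -10], 0], [[0, 0, 0], [-39.0, 12.6, -10], 0], [[0, 0, 0], [-39.0, 12.6, -10], 0], [[0, 0, 0], [-39.0, 12.6, -10], 0], [[0, 0, 0], [-39.0, 12.6, -10], 0], [[0, 0, 0], [-39.0, 12.6, -10], 0], [[0, 0, 0], [-39.0, 12.6, -10], 0]]}}

```text
time_s: 9.9
tool_pos: [0.5817, -0.0816, 0.1408]
ee_rot: [2.027, 2.399, -0.003]
ft_force: [0.0, 1.1, -1.1]
gripper_width: 0.999
```

```bash
cat > chk.py <<'E'
# chk.py tag piece x y yaw plate px py pyaw
import sys
from h import *
from station import camera
tag,n=sys.argv[1:3]; v=[float(a) for a in sys.argv[3:6]]
ts=[]
for c in("top","side"):
    im=camera(c); cv2.imwrite(f"pics/{tag}_{c}.png",im)
    o=(0,0) if c=="top" else (.0018,.0028)
    p=(v[0]+o[0],v[1]+o[1],v[2])
    K=ci(c)
    if n in("flange","square"):
        h=im.astype(int); m=(h[...,2]-h[...,0]<25)&(h.min(2)>70)
        # exclude painted ring by component: keep region inside the plate's paint
        u=render(n,(p[0],p[1],p[2],.008),c,(0,0,640,400),K)
        k=cv2.dilate((u>.3).astype(np.uint8),np.ones((5,5)))
        m=(m&(k>0)).astype(np.uint8)
    else:
        m=cmask(im,n,p,c,.06).astype(np.uint8) if n=="channel" else None
        if m is None:
            u=render(n,(p[0],p[1],p[2],.008),c,(0,0,640,400),K); k=cv2.dilate((u>.3).astype(np.uint8),np.ones((7,7)))
            h=im.astype(int); m=((h[...,2]-h[...,0]>25)&(k>0)).astype(np.uint8)
    r=fit(n,[c],{c:m.astype(bool)},p,yaw=n in("square","channel"),z=.008); print(c,m.sum(),r,"rel to nominal mm",np.round((r[0][:2]-p[:2])*1000,1))
    uv=proj([[p[0],p[1],.03]],c)[0].astype(int); roi=(uv[0]-32,uv[1]-32,64,64)
    overlay(im,[],c,"pics/t.png",roi,6); ts.append(cv2.imread("pics/t.png"))
    overlay(im,[(n,(r[0][0],r[0][1],r[0][2],.008)),("plate",p)],c,"pics/t.png",roi,6); ts.append(cv2.imread("pics/t.png"))
cv2.imwrite(f"pics/{tag}.png",cv2.resize(np.vstack([np.hstack(ts[:2]),np.hstack(ts[2:])]),(600,600)))
E
python3 go.py; python3 chk.py f flange .3912 .2846 .46
```

```text
t 9.9 tcp [581.7 -81.6 140.8] jaw 9.62 w 0.999 F [ 0.   1.1 -1.1] z-axis [-0.    -0.002 -1.   ] q [-0.39  0.42  0.62  1.64 -0.26  1.17  0.46]
top 1125 (array([0.3914, 0.2866, 0.46  ]), np.float64(0.158)) rel to nominal mm [0.2 2. ]
side 577 (array([0.3954, 0.2947, 0.46  ]), np.float64(0.282)) rel to nominal mm [2.4 7.3]
```

View pics/f.png

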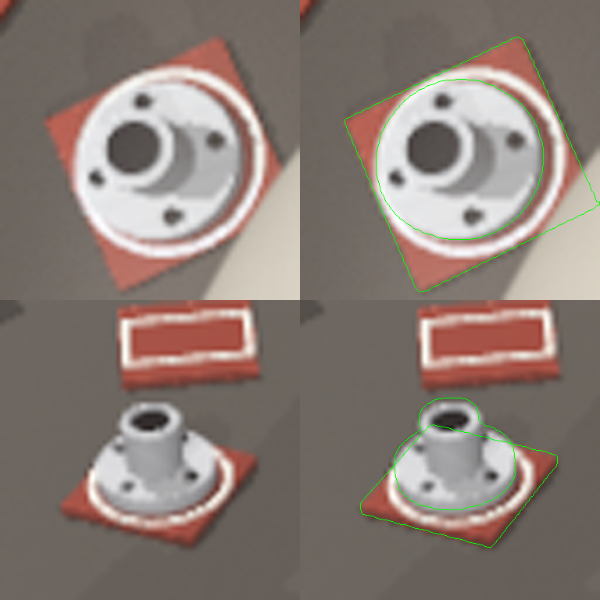

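```bash
cat > ov.py <<'E'
import sys
from h import *
# ov.py tag piece x y yaw z : overlays with nominal
tag,n=sys.argv[1:3]; v=[float(a) for a in sys.argv[3:7]]
ts=[]
for c in("top","side"):
    o=(0,0) if c=="top" else (.0018,.0028); im=cv2.imread(f"pics/{tag}_{c}.png")
    uv=proj([[v[0],v[1],.03]],c)[0].astype(int); roi=(uv[0]-24,uv[1]-24,48,48)
    overlay(im,[(n,(v[0]+o[0],v[1]+o[1],v[2],v[3]))],c,"pics/t.png",roi,8); ts.append(cv2.imread("pics/t.png"))
cv2.imwrite(f"pics/{tag}_ov.png",np.hstack(ts))
E
python3 ov.py f flange .3913 .2847 0 .008
```

```text
(no output)
```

View pics/f_ov.png

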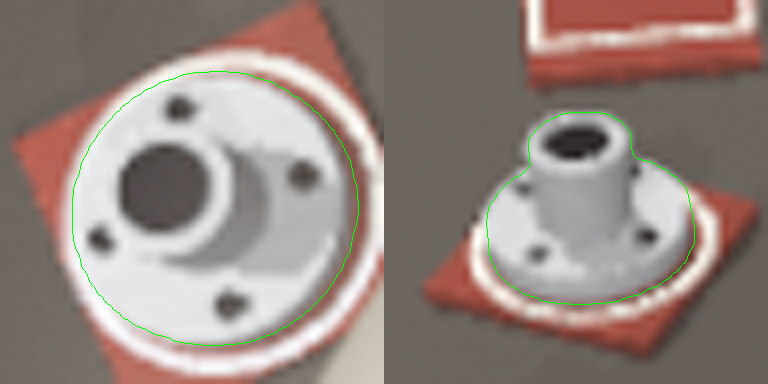

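```bash
cat > soft.py <<'E'
from h import *
def ringmask(kind,p,c,info):
    a=np.linspace(0,2*np.pi,80); big=8
    def poly(q):
        co,s=np.cos(p[2]),np.sin(p[2]); R=np.array([[co,-s],[s,co]]); q=np.asarray(q)@R.T
        return proj(np.c_[q+[p[0],p[1]],np.full(len(q),.008)],c,info)
    def circ(r): return np.c_[r*np.cos(a),r*np.sin(a)]
    def rect(x,y): return [[-x,-y],[x,-y],[x,y],[-x,y]]
    if kind=="flange": o,i=circ(.0500),circ(.0445)
    if kind=="pipe": o,i=circ(.0330),circ(.0275)
    if kind=="square": o,i=rect(.034,.034),rect(.0285,.0285)
    if kind=="channel": o,i=rect(.049,.031),rect(.0435,.0255)
    m=np.zeros((400,640),np.uint8)
    cv2.fillPoly(m,[np.round(poly(o)*16).astype(np.int32)],1,shift=4); cv2.fillPoly(m,[np.round(poly(i)*16).astype(np.int32)],0,shift=4)
    return m
def sfit(n,c,im,p,yaw):
    info=ci(c); ring=ringmask(n,p,c,info)
    h=cv2.GaussianBlur(im,(1,1),0).astype(float); d=h[...,2]-h[...,0]
    pl=render("plate",p,c,(0,0,640,400),info)>.9
    u=render(n,(p[0],p[1],p[2],.008),c,(0,0,640,400),info)
    near=cv2.dilate((u>.3).astype(np.uint8),np.ones((9,9)))>0
    if n=="channel": fg=np.clip((d-90)/(-100-90),0,1)
    elif n=="pipe": fg=None
    else: fg=np.clip((75-d)/70,0,1)
    w=near&(ring==0)&pl
    ys,xs=np.nonzero(near); x0,y0=xs.min()-3,ys.min()-3; W,H=np.ptp(xs)+7,np.ptp(ys)+7; sl=np.s_[y0:y0+H,x0:x0+W]
    def f(v):
        q=(p[0]+v[0]*.01,p[1]+v[1]*.01,p[2]+(v[2]*.2 if yaw else 0),.008)
        r=render(n,q,c,(x0,y0,W,H),info); return (np.abs(r-fg[sl])*w[sl]).sum()/100
    k=3 if yaw else 2
    best=min((minimize(f,v0,method="Nelder-Mead",options=dict(initial_simplex=np.vstack([v0]+[v0+.3*np.eye(k)[i] for i in range(k)]),xatol=.003,fatol=1e-5)) for v0 in (np.zeros(k),-.2*np.ones(k))),key=lambda r:r.fun)
    v=best.x; return np.round(v[:2]*10,1),(round(np.degrees(v[2]*.2),2) if yaw else None),round(best.fun,3)
E
python3 - <<'E'
from soft import *
for c,p in(("top",(.3913,.2847,.46)),("side",(.393,.2874,.464))):
    im=cv2.imread(f"pics/f_{c}.png"); print(c,sfit("flange",c,im,p,False))
E
```

```text
top (array([-0.6,  0.7]), None, np.float64(0.779))
side (array([-2.4, -1.7]), None, np.float64(0.364))
```

```bash
python3 go.py .4522 -.1056 .12 10 .4522 -.1056 .03 10
```

```text
t 10.0 tcp [581.4 -77.5 140.7] jaw 9.93 w 0.996 F [-0.3 -0.   0.8] z-axis [-0.001  0.    -1.   ] q [-0.4   0.42  0.62  1.64 -0.26  1.17  0.46]
target 0.4522 -0.1056 0.12 10.0 -> turn_z rad -0.0012 (alt 3.1404 ) shift cm [ -0.54 -13.21   2.08]
target 0.4522 -0.1056 0.03 10.0 -> turn_z rad -0.0012 (alt 3.1404 ) shift cm [ -0.54 -13.2   11.08]
```

Request:
{"op": "send_rows", "data": {"motion": [[[0, 0, 0], [-0.5, -13.2, 1.5], 0], [[0, 0, 0], [-0.5, -13.2, 1.5], 0], [[0, 0, 0], [-0.5, -13.2, 1.5], 0], [[0, 0, 0], [-0.5, -13.2, 1.5], 0], [[0, 0, 0], [-0.5, -13.2, 1.5], 0], [[0, 0, 0], [-0.5, -13.2, 1.5], 0], [[0, 0, 0], [-0.5, -13.2, 1.5], 0]]}}

```text
time_s: 10.58
tool_pos: [0.4537, -0.1044, 0.1267]
ee_rot: [2.017, 2.407, 0.002]
ft_force: [0.9, -0.3, 0.3]
gripper_width: 1.002
```

```bash
python3 go.py .4522 -.1056 .03 10
```

```text
t 10.58 tcp [ 453.7 -104.4  126.7] jaw 10.07 w 1.002 F [ 0.9 -0.3  0.3] z-axis [ 0.002  0.    -1.   ] q [-0.46  0.15  0.67  1.97 -0.11  1.05  0.44]
target 0.4522 -0.1056 0.03 10.0 -> turn_z rad 0.0013 (alt -3.1403 ) shift cm [-0.1  -0.18  9.67]
```

Request:
{"op": "send_rows", "data": {"motion": [[[0, 0, 0], [-0.1, -0.1, 1.5], 0], [[0, 0, 0], [-0.1, -0.1, 4.0], 0], [[0, 0, 0], [-0.1, -0.1, 6.5], 0], [[0, 0, 0], [-0.1, -0.1, 8.6], 0], [[0, 0, 0], [-0.1, -0.1, 9.6], 0], [[0, 0, 0], [-0.1, -0.1, 9.6], 0], [[0, 0, 0], [-0.1, -0.1, 9.6], 0], [[0, 0, 0], [-0.1, -0.1, 9.6], 1], [[0, 0, 0], [-0.1, -0.1, 9.6], 1], [[0, 0, 0], [-0.1, -0.1, 9.6], 1], [[0, 0, 0], [-0.1, -0.1, 9.6], 1], [[0, 0, 0], [-0.1, -0.1, 9.6], 1], [[0, 0, 0], [-0.1, -0.1, 9.6], 1], [[0, 0, 0], [-0.1, -0.1, 9.6], 1], [[0, 0, 0], [-0.1, -0.1, 9.6], 1]]}}

```text
time_s: 11.83
tool_pos: [0.4524, -0.107, 0.0314]
ee_rot: [2.02, 2.404, 0.003]
ft_force: [-1.8, 0.9, 8.7]
gripper_width: 0.551
```

```bash
python3 go.py .6435 -.0975 .13 10
python3 - <<'E'
from h import *
from station import camera
for c in("side",):
    im=camera(c); cv2.imwrite(f"pics/g_{c}.png",im)
cv2.imwrite("pics/g.png",cv2.resize(im[180:270,300:400],None,fx=6,fy=6,interpolation=cv2.INTER_CUBIC))
E
```

```text
t 11.83 tcp [ 452.4 -107.    31.4] jaw 9.92 w 0.551 F [-1.8  0.9  8.7] z-axis [ 0.002  0.001 -1.   ] q [-0.39  0.31  0.64  2.06 -0.25  0.84  0.57]
target 0.6435 -0.0975 0.13 10.0 -> turn_z rad -0.0013 (alt 3.1402 ) shift cm [-2.35 19.01 -9.82]
```

View pics/g.png

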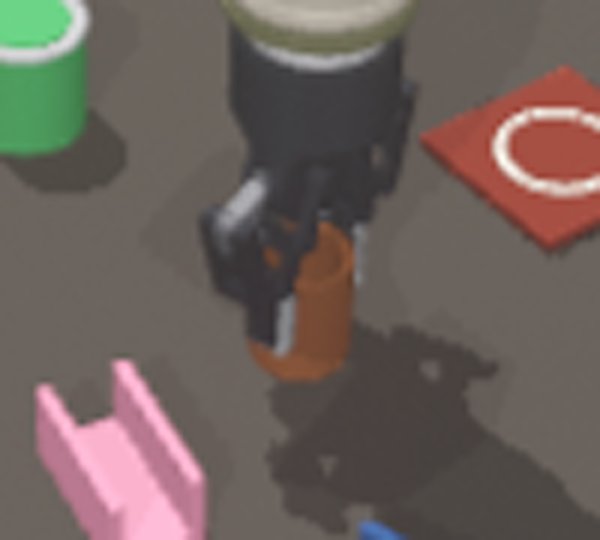

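```bash
python3 go.py .6437 -.0988 .13 10
```

```text
t 11.88 tcp [ 452.4 -107.    31.4] jaw 9.92 w 0.554 F [-2.6  0.9  9.2] z-axis [ 0.002  0.001 -1.   ] q [-0.39  0.31  0.64  2.06 -0.25  0.84  0.57]
target 0.6437 -0.0988 0.13 10.0 -> turn_z rad -0.0014 (alt 3.1402 ) shift cm [-2.48 19.01 -9.82]
```

Request:
{"op": "send_rows", "data": {"motion": [[[0, 0, 0], [0, 0, -2.0], 1], [[0, 0, 0], [0, 0.5, -5.5], 1], [[0, 0, 0], [-0.5, 4.0, -9.0], 1], [[0, 0, 0], [-2.48, 19.0, -9.8], 1], [[0, 0, 0], [-2.48, 19.0, -9.8], 1], [[0, 0, 0], [-2.48, 19.0, -9.8], 1], [[0, 0, 0], [-2.48, 19.0, -9.8], 1], [[0, 0, 0], [-2.48, 19.0, -9.8], 1], [[0, 0, 0], [-2.48, 19.0, -9.8], 1], [[0, 0, 0], [-2.48, 19.0, -9.8], 1], [[0, 0, 0], [-2.48, 19.0, -7.0], 1], [[0, 0, 0], [-2.48, 19.0, -4.0], 1], [[0, 0, 0], [-2.48, 19.0, -2.2], 1], [[0, 0, 0], [-2.48, 19.0, -1.7], 1], [[0, 0, 0], [-2.48, 19.0, -1.7], 1], [[0, 0, 0], [-2.48, 19.0, -1.7], 1], [[0, 0, 0], [-2.48, 19.0, -1.7], 1]]}}

```text
time_s: 13.3
tool_pos: [0.6439, -0.0992, 0.0493]
ee_rot: [2.02, 2.403, 0.003]
ft_force: [-0.3, 0.3, -3.8]
gripper_width: 0.553
```

```bash
python3 go.py .6437 -.0988 .0394 10
```

```text
t 13.3 tcp [643.9 -99.2  49.3] jaw 9.89 w 0.553 F [-0.3  0.3 -3.8] z-axis [ 0.003 -0.    -1.   ] q [-0.3   0.65  0.58  1.54 -0.39  1.07  0.55]
target 0.6437 -0.0988 0.0394 10.0 -> turn_z rad -0.0019 (alt 3.1397 ) shift cm [ 0.04 -0.01  0.99]
```

Request:
{"op": "send_rows", "data": {"motion": [[[0, 0, 0], [0.04, 0, 0.4], 1], [[0, 0, 0], [0.04, 0, 0.7], 1], [[0, 0, 0], [0.04, 0, 0.9], 1], [[0, 0, 0], [0.04, 0, 1.0], 1], [[0, 0, 0], [0.04, 0, 1.0], 1], [[0, 0, 0], [0.04, 0, 1.0], 1]]}}

```text
time_s: 13.8
tool_pos: [0.6434, -0.0983, 0.0395]
ee_rot: [2.021, 2.405, 0.003]
ft_force: [-8.1, 3.0, 15.6]
gripper_width: 0.552
```

```bash
python3 go.py
python3 - <<'E'
from h import *
from station import camera
for c in("side","top"):
    im=camera(c); cv2.imwrite(f"pics/i_{c}.png",im)
E
python3 ov.py i pipe .6440 -.0975 0 .008
```

```text
t 13.8 tcp [643.4 -98.3  39.5] jaw 9.92 w 0.552 F [-8.1  3.  15.6] z-axis [ 0.001  0.001 -1.   ] q [-0.29  0.66  0.58  1.54 -0.4   1.05  0.56]
```

View pics/i_ov.png

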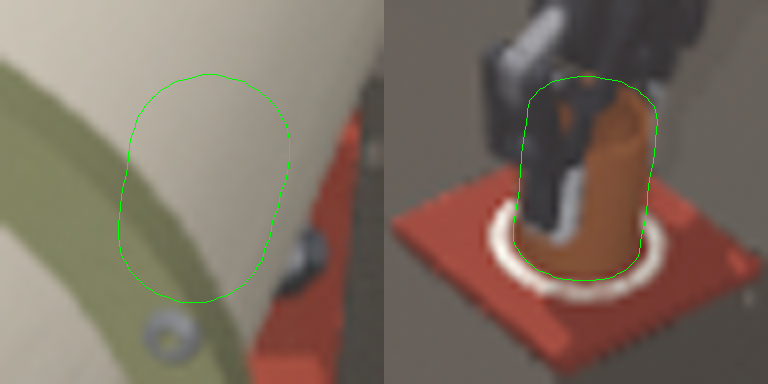

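Request:
{"op": "send_rows", "data": {"motion": [[[0, 0, 0], [0, 0, -0.05], 0], [[0, 0, 0], [0, 0, -0.05], 0], [[0, 0, 0], [0, 0, -0.05], 0], [[0, 0, 0], [0, 0, -0.05], 0], [[0, 0, 0], [0, 0, -0.05], 0], [[0, 0, 0], [0, 0, -2], 0], [[0, 0, 0], [0, 0, -5], 0], [[0, 0, 0], [0, 0, -9], 0], [[0, 0, -0.1], [4, 0.8, -9.2], 0], [[0, 0, -0.1], [18.25, 3.9, -9.2], 0], [[0, 0, -0.1], [18.25, 3.9, -9.2], 0], [[0, 0, -0.1], [18.25, 3.9, -9.2], 0], [[0, 0, -0.1], [18.25, 3.9, -9.2], 0], [[0, 0, -0.1], [18.25, 3.9, -9.2], 0], [[0, 0, -0.1], [18.25, 3.9, -9.2], 0], [[0, 0, -0.1], [18.25, 3.9, -9.2], 0]]}}

```text
time_s: 15.23
tool_pos: [0.6499, 0.0867, 0.129]
ee_rot: [1.899, 2.502, -0.002]
ft_force: [0.4, -2.4, 0.7]
gripper_width: 0.996
```

```bash
python3 go.py .6503 .0882 .03 15.7;python3 - <<'E'
from h import *
from station import camera
for c in("side","top"):
    im=camera(c); cv2.imwrite(f"pics/j_{c}.png",im)
E
python3 ov.py j pipe .6440 -.0975 0 .008
```

```text
t 15.23 tcp [649.9  86.7 129. ] jaw 15.58 w 0.996 F [ 0.4 -2.4  0.7] z-axis [-0.    -0.001 -1.   ] q [-0.57  0.57  0.57  1.45 -0.31  1.21  0.31]
target 0.6503 0.0882 0.03 15.7 -> turn_z rad -0.0021 (alt 3.1395 ) shift cm [0.14 0.08 9.9 ]
```

View pics/j_ov.png

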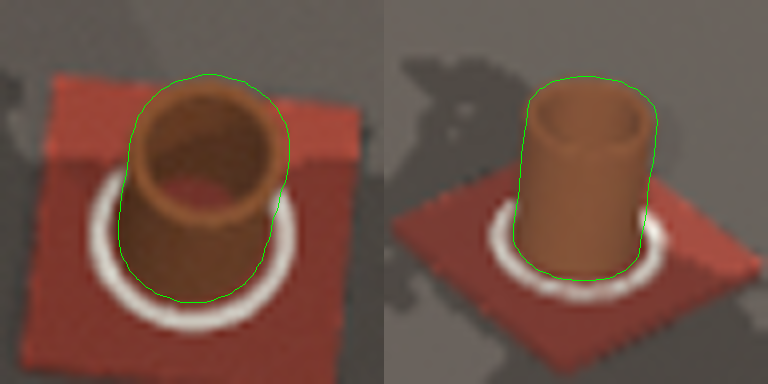

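Request:
{"op": "send_rows", "data": {"motion": [[[0, 0, 0], [0.1, 0.05, 1.5], 0], [[0, 0, 0], [0.1, 0.05, 4.0], 0], [[0, 0, 0], [0.1, 0.05, 6.5], 0], [[0, 0, 0], [0.1, 0.05, 8.8], 0], [[0, 0, 0], [0.1, 0.05, 9.8], 0], [[0, 0, 0], [0.1, 0.05, 9.8], 0], [[0, 0, 0], [0.1, 0.05, 9.8], 0], [[0, 0, 0], [0.1, 0.05, 9.8], 1], [[0, 0, 0], [0.1, 0.05, 9.8], 1], [[0, 0, 0], [0.1, 0.05, 9.8], 1], [[0, 0, 0], [0.1, 0.05, 9.8], 1], [[0, 0, 0], [0.1, 0.05, 9.8], 1], [[0, 0, 0], [0.1, 0.05, 9.8], 1], [[0, 0, 0], [0.1, 0.05, 9.8], 1], [[0, 0, 0], [0.1, 0.05, 9.8], 1]]}}

```text
time_s: 16.58
tool_pos: [0.651, 0.0892, 0.0328]
ee_rot: [1.898, 2.502, 0.003]
ft_force: [-1.6, -0.5, 6.4]
gripper_width: 0.572
```

```bash
python3 go.py .5176 -.4183 .13 5.8
python3 - <<'E'
from h import *
from station import camera
for c in("side","top"):
    im=camera(c); cv2.imwrite(f"pics/k_{c}.png",im)
E
python3 ov.py k square .6506 .0884 .275 0
```

```text
t 16.58 tcp [651.   89.2  32.8] jaw 15.64 w 0.572 F [-1.6 -0.5  6.4] z-axis [ 0.002  0.    -1.   ] q [-0.54  0.67  0.52  1.53 -0.37  1.04  0.35]
target 0.5176 -0.4183 0.13 5.8 -> turn_z rad 0.1718 (alt -2.9698 ) shift cm [-45.28 -26.51  -9.78]
```

View pics/k_ov.png

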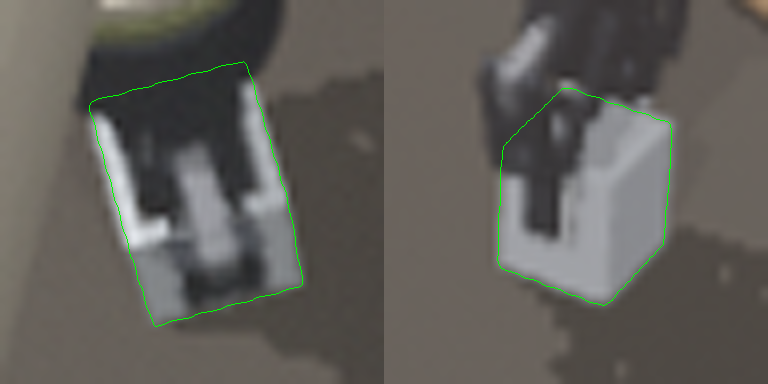

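```bash
python3 go.py .5181 -.4175 .14 5.8
```

```text
t 16.68 tcp [651.   89.2  32.8] jaw 15.64 w 0.578 F [-1.3 -0.4  6.2] z-axis [ 0.002  0.    -1.   ] q [-0.54  0.67  0.52  1.53 -0.37  1.04  0.35]
target 0.5181 -0.4175 0.14 5.8 -> turn_z rad 0.1718 (alt -2.9698 ) shift cm [-45.22 -26.44 -10.77]
```

Request:
{"op": "send_rows", "data": {"motion": [[[0, 0, 0], [0, 0, -2.0], 1], [[0, 0, 0], [0, 0, -5.5], 1], [[0, 0, 0], [0, 0, -9.0], 1], [[0, 0, 0], [-3, -1.7, -10.8], 1], [[0, 0, 0.17], [-45.2, -26.4, -10.8], 1], [[0, 0, 0.17], [-45.2, -26.4, -10.8], 1], [[0, 0, 0.17], [-45.2, -26.4, -10.8], 1], [[0, 0, 0.17], [-45.2, -26.4, -10.8], 1], [[0, 0, 0.17], [-45.2, -26.4, -10.8], 1], [[0, 0, 0.17], [-45.2, -26.4, -10.8], 1], [[0, 0, 0.17], [-45.2, -26.4, -10.8], 1], [[0, 0, 0.17], [-45.2, -26.4, -10.8], 1], [[0, 0, 0.17], [-45.2, -26.4, -10.8], 1], [[0, 0, 0.17], [-45.2, -26.4, -10.8], 1], [[0, 0, 0.17], [-45.2, -26.4, -10.8], 1], [[0, 0, 0.17], [-45.2, -26.4, -10.8], 1], [[0, 0, 0.17], [-45.2, -26.4, -10.8], 1], [[0, 0, 0.17], [-45.2, -26.4, -10.8], 1], [[0, 0, 0.17], [-45.2, -26.4, -10.8], 1], [[0, 0, 0.17], [-45.2, -26.4, -10.8], 1]]}}

```text
time_s: 18.35
tool_pos: [0.5188, -0.4153, 0.1386]
ee_rot: [-2.101, -2.335, -0.002]
ft_force: [0.7, 0.1, -4.2]
gripper_width: 0.58
```

```bash
python3 go.py .5181 -.4175 .0488 5.8
```

```text
t 18.35 tcp [ 518.8 -415.3  138.6] jaw 6.04 w 0.58 F [ 0.7  0.1 -4.2] z-axis [-0.     0.002 -1.   ] q [ 0.18  0.61  0.69  1.41 -0.4   1.26  1.  ]
target 0.5181 -0.4175 0.0488 5.8 -> turn_z rad 0.0041 (alt -3.1374 ) shift cm [-0.23 -0.09  8.98]
```

Request:
{"op": "send_rows", "data": {"motion": [[[0, 0, 0], [-0.1, -0.05, 2.5], 1], [[0, 0, 0], [-0.1, -0.05, 5.5], 1], [[0, 0, 0], [-0.1, -0.05, 8.0], 1], [[0, 0, 0], [-0.1, -0.05, 9.0], 1], [[0, 0, 0], [-0.1, -0.05, 9.0], 1], [[0, 0, 0], [-0.1, -0.05, 9.0], 1], [[0, 0, 0], [-0.1, -0.05, 9.0], 1], [[0, 0, 0], [-0.1, -0.05, 9.0], 1]]}}

```text
time_s: 19.02
tool_pos: [0.5185, -0.4191, 0.0514]
ee_rot: [2.101, 2.331, 0.0]
ft_force: [-0.4, 0.1, -4.2]
gripper_width: 0.579
```

```bash
python3 go.py .5181 -.4175 .0408 5.8
```

```text
t 19.02 tcp [ 518.5 -419.1   51.4] jaw 5.92 w 0.579 F [-0.4  0.1 -4.2] z-axis [ 0.003 -0.002 -1.   ] q [ 0.2   0.7   0.65  1.49 -0.45  1.1   1.04]
target 0.5181 -0.4175 0.0408 5.8 -> turn_z rad 0.0021 (alt -3.1394 ) shift cm [ 0.16 -0.03  1.06]
```

Request:
{"op": "send_rows", "data": {"motion": [[[0, 0, 0], [0.14, -0.02, 0.4], 1], [[0, 0, 0], [0.14, -0.02, 0.7], 1], [[0, 0, 0], [0.14, -0.02, 0.85], 1], [[0, 0, 0], [0.14, -0.02, 0.95], 1], [[0, 0, 0], [0.14, -0.02, 0.95], 1], [[0, 0, 0], [0.14, -0.02, 0.95], 1]]}}

```text
time_s: 19.52
tool_pos: [0.5172, -0.4167, 0.0409]
ee_rot: [2.104, 2.333, 0.001]
ft_force: [-3.0, 4.7, 6.7]
gripper_width: 0.575
```

```bash
python3 go.py .5181 -.4175 .0408 5.8
python3 - <<'E'
from h import *
from station import camera
for c in("side","top"):
    im=camera(c); cv2.imwrite(f"pics/l_{c}.png",im)
E
python3 ov.py l square .5178 -.4181 .1017 .008; python3 go.py
```

```text
t 19.52 tcp [ 517.2 -416.7   40.9] jaw 5.91 w 0.575 F [-3.   4.7  6.7] z-axis [ 0.001  0.    -1.   ] q [ 0.2   0.71  0.64  1.5  -0.46  1.09  1.05]
target 0.5181 -0.4175 0.0408 5.8 -> turn_z rad 0.0019 (alt -3.1397 ) shift cm [-0.09  0.08  0.01]
t 19.62 tcp [ 517.2 -416.7   40.8] jaw 5.91 w 0.577 F [-3.7  4.6  6. ] z-axis [ 0.001  0.001 -1.   ] q [ 0.2   0.71  0.64  1.5  -0.46  1.09  1.05]
```

View pics/l_ov.png

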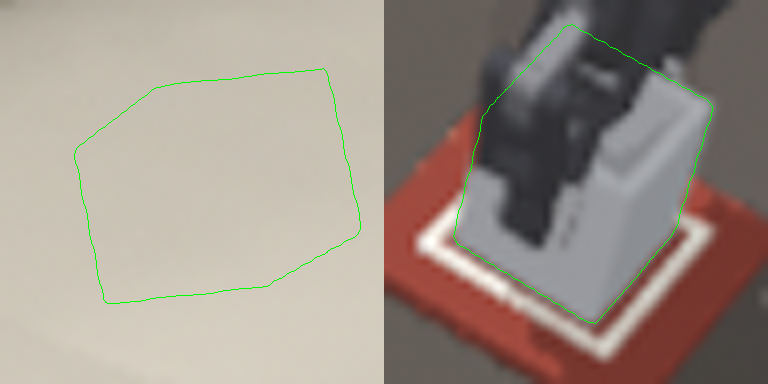

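Request:
{"op": "send_rows", "data": {"motion": [[[0, 0, 0], [0, 0, -0.05], 0], [[0, 0, 0], [0, 0, -0.05], 0], [[0, 0, 0], [0, 0, -0.05], 0], [[0, 0, 0], [0, 0, -0.05], 0], [[0, 0, 0], [0, 0, -0.05], 0], [[0, 0, 0], [0, 0, -2], 0], [[0, 0, 0], [0, 0, -5], 0], [[0, 0, 0], [0, 0, -9], 0], [[0, 0, -0.12], [2.5, -2.2, -9.2], 0], [[0, 0, -0.12], [16.0, -14.3, -9.2], 0], [[0, 0, -0.12], [16.0, -14.3, -9.2], 0], [[0, 0, -0.12], [16.0, -14.3, -9.2], 0], [[0, 0, -0.12], [16.0, -14.3, -9.2], 0], [[0, 0, -0.12], [16.0, -14.3, -9.2], 0], [[0, 0, -0.12], [16.0, -14.3, -9.2], 0], [[0, 0, -0.12], [16.0, -14.3, -9.2], 0], [[0, 0, -0.12], [16.0, -14.3, -9.2], 0]]}}

```text
time_s: 21.03
tool_pos: [0.3593, -0.273, 0.1322]
ee_rot: [1.959, 2.454, 0.001]
ft_force: [0.2, -0.0, -0.1]
gripper_width: 0.999
```

```bash
python3 go.py .3586 -.2722 .023 13.2
python3 - <<'E'
from h import *
from station import camera
for c in("side","top"):
    im=camera(c); cv2.imwrite(f"pics/n_{c}.png",im)
E
python3 ov.py n square .5178 -.4181 .1017 .008
```

```text
t 21.03 tcp [ 359.3 -273.   132.2] jaw 12.79 w 0.999 F [ 0.2 -0.  -0.1] z-axis [ 0.002 -0.001 -1.   ] q [-0.13  0.11  0.76  2.   -0.09  1.06  0.89]
target 0.3586 -0.2722 0.023 13.2 -> turn_z rad -0.0072 (alt 3.1344 ) shift cm [ 0.1  -0.07 10.92]
```

View pics/n_ov.png

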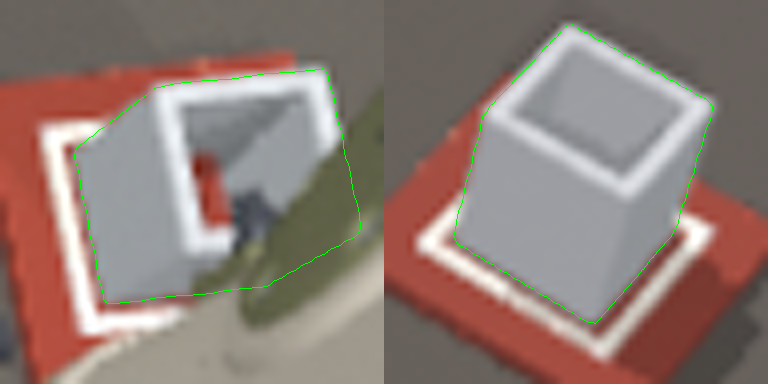

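Request:
{"op": "send_rows", "data": {"motion": [[[0, 0, -0.007], [0.1, -0.05, 1.5], 0], [[0, 0, -0.007], [0.1, -0.05, 4.5], 0], [[0, 0, -0.007], [0.1, -0.05, 7.5], 0], [[0, 0, -0.007], [0.1, -0.05, 9.8], 0], [[0, 0, -0.007], [0.1, -0.05, 10.8], 0], [[0, 0, -0.007], [0.1, -0.05, 10.8], 0], [[0, 0, -0.007], [0.1, -0.05, 10.8], 0], [[0, 0, -0.007], [0.1, -0.05, 10.8], 1], [[0, 0, -0.007], [0.1, -0.05, 10.8], 1], [[0, 0, -0.007], [0.1, -0.05, 10.8], 1], [[0, 0, -0.007], [0.1, -0.05, 10.8], 1], [[0, 0, -0.007], [0.1, -0.05, 10.8], 1], [[0, 0, -0.007], [0.1, -0.05, 10.8], 1], [[0, 0, -0.007], [0.1, -0.05, 10.8], 1], [[0, 0, -0.007], [0.1, -0.05, 10.8], 1]]}}

```text
time_s: 22.38
tool_pos: [0.3585, -0.2719, 0.0248]
ee_rot: [1.95, 2.46, 0.002]
ft_force: [-1.3, 1.9, 8.1]
gripper_width: 0.503
```

```bash
python3 go.py
python3 - <<'E'
from h import *
from station import camera
for c in("side","top"):
    im=camera(c); cv2.imwrite(f"pics/o_{c}.png",im)
E
python3 ov.py o channel .3588 -.2722 -1.34 0
```

```text
t 22.38 tcp [ 358.5 -271.9   24.8] jaw 13.19 w 0.503 F [-1.3  1.9  8.1] z-axis [ 0.002 -0.    -1.   ] q [-0.04  0.31  0.71  2.1  -0.28  0.82  1.06]
```

View pics/o_ov.png

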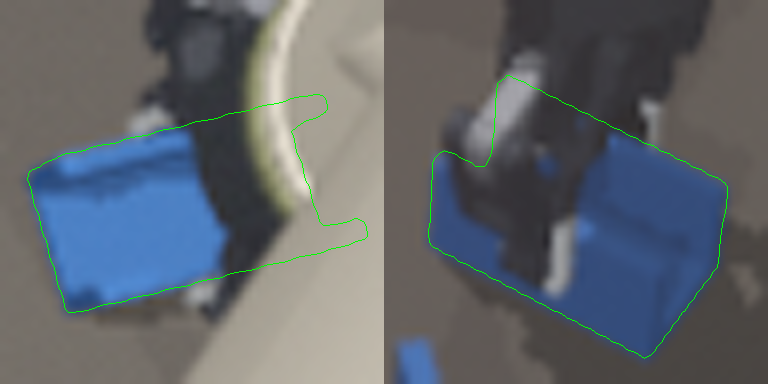

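```bash
python3 go.py .52 0.0 .15 30 .5084 .4150 .15 57.04
```

```text
t 22.48 tcp [ 358.5 -271.9   24.8] jaw 13.19 w 0.505 F [-1.1  0.9  7.5] z-axis [ 0.002 -0.    -1.   ] q [-0.04  0.31  0.71  2.1  -0.28  0.82  1.06]
target 0.52 0.0 0.15 30.0 -> turn_z rad -0.2934 (alt 2.8482 ) shift cm [ 22.78  21.95 -12.5 ]
target 0.5084 0.415 0.15 57.04 -> turn_z rad -0.7653 (alt 2.3763 ) shift cm [ 63.45  30.3  -12.52]
```

Request:
{"op": "send_rows", "data": {"motion": [[[0, 0, 0], [0, 0, -2.0], 1], [[0, 0, 0], [0, 0, -5.5], 1], [[0, 0, 0], [0.5, 0.5, -9.0], 1], [[0, 0, 0], [2.5, 2.5, -12.0], 1], [[0, 0, -0.08], [5.3, 5.1, -12.5], 1], [[0, 0, -0.15], [8.2, 7.9, -12.5], 1], [[0, 0, -0.22], [11.1, 10.7, -12.5], 1], [[0, 0, -0.29], [14.0, 13.5, -12.5], 1], [[0, 0, -0.36], [16.9, 16.3, -12.5], 1], [[0, 0, -0.43], [19.8, 19.1, -12.5], 1], [[0, 0, -0.5], [22.8, 21.9, -12.5], 1], [[0, 0, -0.57], [26.8, 22.8, -12.5], 1], [[0, 0, -0.64], [30.8, 23.6, -12.5], 1], [[0, 0, -0.71], [34.8, 24.5, -12.5], 1], [[0, 0, -0.765], [38.8, 25.3, -12.5], 1], [[0, 0, -0.765], [42.8, 26.1, -12.5], 1], [[0, 0, -0.765], [46.8, 26.9, -12.5], 1], [[0, 0, -0.765], [50.8, 27.7, -12.5], 1], [[0, 0, -0.765], [54.8, 28.5, -12.5], 1], [[0, 0, -0.765], [57.5, 29.1, -12.5], 1]]}}

```text
time_s: 24.15
tool_pos: [0.5074, 0.3595, 0.148]
ee_rot: [-0.885, -3.012, -0.001]
ft_force: [-0.6, 1.4, -5.3]
gripper_width: 0.503
```

```bash
python3 go.py .5084 .4150 .14 57.04
```

```text
t 24.15 tcp [507.4 359.5 148. ] jaw 57.25 w 0.503 F [-0.6  1.4 -5.3] z-axis [-0.002  0.001 -1.   ] q [-0.86  0.44  0.27  1.52 -0.12  1.2   0.42]
target 0.5084 0.415 0.14 57.04 -> turn_z rad 0.0037 (alt -3.1379 ) shift cm [2.92 4.72 0.8 ]
```

Request:
{"op": "send_rows", "data": {"motion": [[[0, 0, 0], [2.9, 4.6, 0.8], 1], [[0, 0, 0], [2.9, 4.6, 2.0], 1], [[0, 0, 0], [2.9, 4.6, 5.0], 1], [[0, 0, 0], [2.9, 4.6, 8.0], 1], [[0, 0, 0], [2.9, 4.6, 10.0], 1], [[0, 0, 0], [2.9, 4.6, 10.6], 1], [[0, 0, 0], [2.9, 4.6, 10.6], 1], [[0, 0, 0], [2.9, 4.6, 10.6], 1], [[0, 0, 0], [2.9, 4.6, 10.6], 1]]}}

```text
time_s: 24.9
tool_pos: [0.5117, 0.4097, 0.0447]
ee_rot: [0.892, 3.011, 0.004]
ft_force: [0.2, 0.2, -4.7]
gripper_width: 0.502
```

```bash
python3 go.py .5084 .4150 .0328 57.04
```

```text
t 24.9 tcp [511.7 409.7  44.7] jaw 57.0 w 0.502 F [ 0.2  0.2 -4.7] z-axis [ 0.002  0.002 -1.   ] q [-0.89  0.61  0.24  1.52 -0.16  1.03  0.38]
target 0.5084 0.415 0.0328 57.04 -> turn_z rad -0.0007 (alt 3.1409 ) shift cm [0.56 0.26 1.19]
```

Request:
{"op": "send_rows", "data": {"motion": [[[0, 0, 0], [0.56, 0.26, 0.3], 1], [[0, 0, 0], [0.56, 0.26, 0.3], 1], [[0, 0, 0], [0.56, 0.26, 0.3], 1], [[0, 0, 0], [0.56, 0.26, 0.3], 1]]}}

```text
time_s: 25.23
tool_pos: [0.5072, 0.4147, 0.0401]
ee_rot: [0.891, 3.012, 0.001]
ft_force: [0.8, 0.5, -5.1]
gripper_width: 0.502
```

```bash
python3 go.py .5084 .4150 .0328 57.04
python3 - <<'E'
from h import *
from station import camera
for c in("side","top"):
    im=camera(c); cv2.imwrite(f"pics/p_{c}.png",im)
E
python3 ov.py p channel .5087 .4148 -.5752 .0165; python3 go.py .5084 .4150 .0328 57.04
```

```text
t 25.23 tcp [507.2 414.7  40.1] jaw 57.04 w 0.502 F [ 0.8  0.5 -5.1] z-axis [ 0.     0.001 -1.   ] q [-0.9   0.61  0.24  1.52 -0.16  1.03  0.37]
target 0.5084 0.415 0.0328 57.04 -> turn_z rad 0.0 (alt -3.1416 ) shift cm [-0.08  0.09  0.73]
t 25.33 tcp [507.4 414.2  39.8] jaw 57.01 w 0.499 F [ 0.1  0.7 -5.1] z-axis [ 0.  0. -1.] q [-0.9   0.61  0.24  1.52 -0.16  1.03  0.37]
target 0.5084 0.415 0.0328 57.04 -> turn_z rad -0.0006 (alt 3.141 ) shift cm [-0.04  0.12  0.7 ]
```

View pics/p_ov.png

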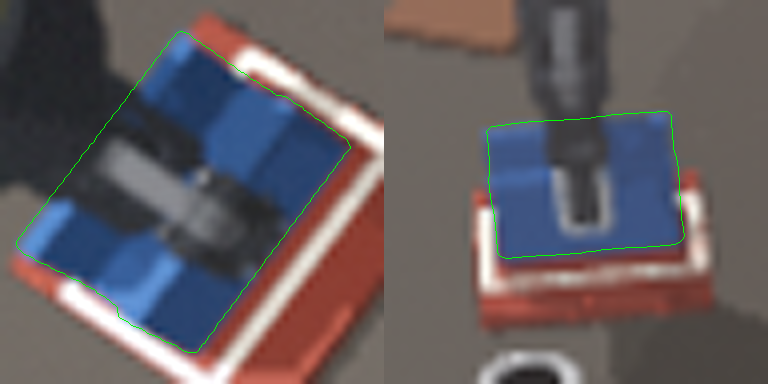

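Request:
{"op": "send_rows", "data": {"motion": [[[0, 0, 0], [-0.04, 0.1, 0.25], 1], [[0, 0, 0], [-0.04, 0.1, 0.5], 1], [[0, 0, 0], [-0.04, 0.1, 0.65], 1], [[0, 0, 0], [-0.04, 0.1, 0.75], 1], [[0, 0, 0], [-0.04, 0.1, 0.75], 1], [[0, 0, 0], [-0.04, 0.1, 0.75], 1]]}}

```text
time_s: 25.83
tool_pos: [0.5082, 0.4148, 0.0329]
ee_rot: [-0.892, -3.012, -0.0]
ft_force: [-4.3, -2.9, 5.9]
gripper_width: 0.501
```

```bash
python3 go.py .5084 .4150 .0328 57.04
python3 - <<'E'
from h import *
from station import camera
for c in("side","top"):
    im=camera(c); cv2.imwrite(f"pics/q_{c}.png",im)
E
python3 ov.py q channel .5087 .4148 -.5752 .008; python3 go.py .5084 .4150 .0328 57.04
```

```text
t 25.83 tcp [508.2 414.8  32.9] jaw 57.0 w 0.501 F [-4.3 -2.9  5.9] z-axis [-0.  0. -1.] q [-0.9   0.62  0.23  1.52 -0.16  1.02  0.37]
target 0.5084 0.415 0.0328 57.04 -> turn_z rad -0.0006 (alt 3.1409 ) shift cm [-0.    0.03  0.01]
t 25.93 tcp [508.2 414.8  32.9] jaw 57.0 w 0.5 F [-4.  -3.1  5.6] z-axis [-0.  0. -1.] q [-0.9   0.62  0.23  1.52 -0.16  1.02  0.37]
target 0.5084 0.415 0.0328 57.04 -> turn_z rad -0.0006 (alt 3.141 ) shift cm [-0.    0.03  0.01]
```

View pics/q_ov.png

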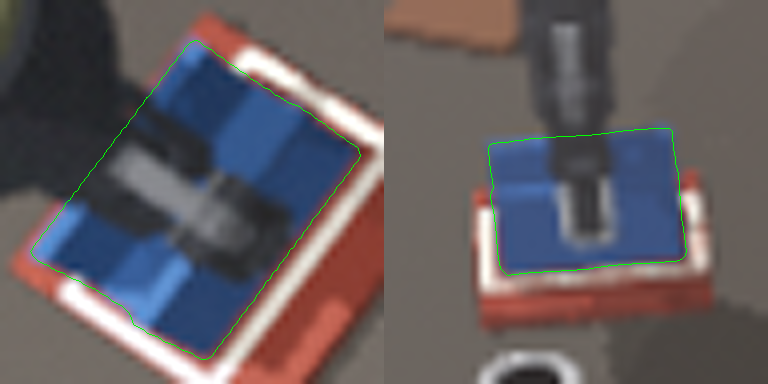

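Request:
{"op": "send_rows", "data": {"motion": [[[0, 0, 0], [0, 0, -0.05], 0], [[0, 0, 0], [0, 0, -0.05], 0], [[0, 0, 0], [0, 0, -0.05], 0], [[0, 0, 0], [0, 0, -0.05], 0], [[0, 0, 0], [0, 0, -0.05], 0], [[0, 0, 0], [0, 0, -2], 0], [[0, 0, 0], [0, 0, -5], 0], [[0, 0, 0], [0, 0, -9], 0], [[0, 0, 0], [0, 0, -12], 0], [[0, 0, 0], [-31.0, -35.0, -20], 0], [[0, 0, 0], [-31.0, -35.0, -20], 0], [[0, 0, 0], [-31.0, -35.0, -20], 0], [[0, 0, 0], [-31.0, -35.0, -20], 0], [[0, 0, 0], [-31.0, -35.0, -20], 0], [[0, 0, 0], [-31.0, -35.0, -20], 0], [[0, 0, 0], [-31.0, -35.0, -20], 0], [[0, 0, 0], [-31.0, -35.0, -20], 0], [[0, 0, 0], [-31.0, -35.0, -20], 0], [[0, 0, 0], [-31.0, -35.0, -20], 0], [[0, 0, 0], [-31.0, -35.0, -20], 0]]}}

```text
time_s: 27.6
tool_pos: [0.5753, -0.0338, 0.2301]
ee_rot: [0.892, 3.012, 0.001]
ft_force: [0.4, 0.3, 0.6]
gripper_width: 0.998
```

```bash
python3 go.py
python3 - <<'E'
from soft import *
from station import camera
for c in("side","top"):
    im=camera(c); cv2.imwrite(f"pics/r_{c}.png",im)
    o=np.array((0,0,0) if c=="top" else (.0018,.0028,0))
    for n,p,y in(("flange",(.3913,.2847,.46),False),("channel",(.5087,.4148,-.5752),True),("square",(.5178,-.4181,.1017),True)):
        print(c,n,sfit(n,c,im,np.array(p)+o,y))
    for n,p in (("tape",(.596,.26)),("tin",(.465,.115))):
        d=[np.abs(cv2.imread(f"pics/a_{c}.png").astype(int)-im.astype(int)).mean(2)]
        u=proj([[*p,.03]],c)[0].astype(int); print(c,n,"mean diff",d[0][u[1]-8:u[1]+9,u[0]-8:u[0]+9].mean().round(1))
E
python3 ov.py r channel .5087 .4148 -.5752 .008;cp pics/r_ov.png pics/r1.png
python3 ov.py r flange .3913 .2847 .46 .008; python3 -c "
import cv2,numpy as np
cv2.imwrite('pics/r2.png',np.vstack([cv2.imread('pics/r1.png')[:300],cv2.imread('pics/r_ov.png')])[:600])"
```

```text
t 27.6 tcp [575.3 -33.8 230.1] jaw 57.02 w 0.998 F [0.4 0.3 0.6] z-axis [ 0.001  0.    -1.   ] q [-0.37  0.3   0.47  1.55 -0.14  1.33  1.11]
side flange (array([-2.6, -1.8]), None, np.float64(0.355))
side channel (array([0.5, 0.9]), np.float64(1.39), np.float64(0.543))
side square (array([-4.6, -1.3]), np.float64(-0.78), np.float64(0.464))
side tape mean diff 5.9
side tin mean diff 5.3
top flange (array([-0.7,  0.8]), None, np.float64(0.696))
top channel (array([0.7, 0.7]), np.float64(1.17), np.float64(1.528))
top square (array([-0.4,  1.6]), np.float64(-2.07), np.float64(0.902))
top tape mean diff 23.5
top tin mean diff 48.3
```

View pics/r2.png

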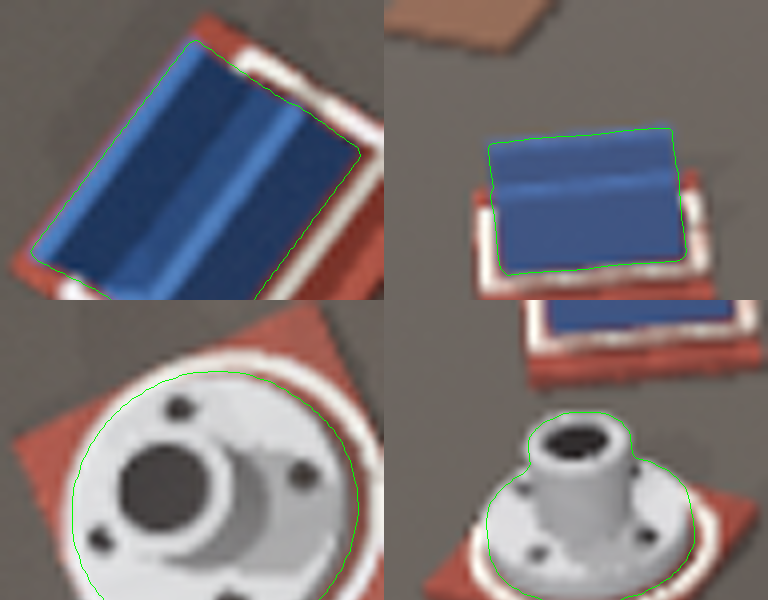

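View pics/r_top.png

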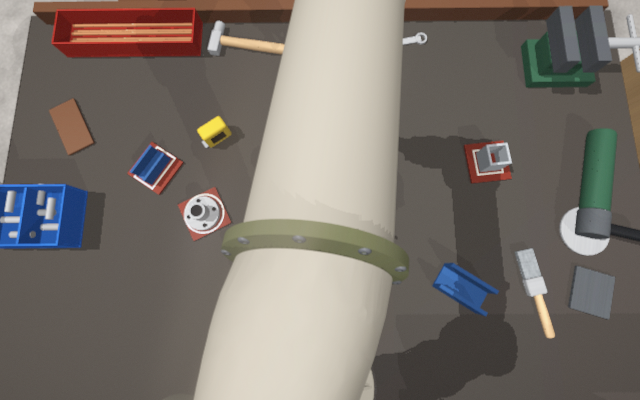

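Run:
```python
from h import *
for c,n,p in(("side","tin",(.465,.115)),("side","tape",(.596,.26)),("top","tape",(.596,.26))):
    a,b=[cv2.cvtColor(cv2.imread(f"pics/{t}_{c}.png"),cv2.COLOR_BGR2HSV)[...,1].astype(np.float32) for t in"ar"]
    u=proj([[*p,.03]],c)[0].astype(int); s=np.s_[u[1]-20:u[1]+21,u[0]-20:u[0]+21]
    print(c,n,u,cv2.phaseCorrelate(a[s].copy(),b[s].copy(),cv2.createHanningWindow((41,41),cv2.CV_32F)))
a=[cv2.imread(f"pics/{t}_{c}.png") for t in "ar" for c in ("side",)]
cv2.imwrite("pics/s.png",np.vstack([cv2.resize(i[120:320,200:500],(780,290)) for i in a]))
```

```text
side tin [302 191] ((0.4859564208334497, 0.5482668862908398), 1.016677178512385)
side tape [304 155] ((0.49100389300528846, 0.49346760048326743), 0.9778385204518283)
top tape [215 130] ((0.4330610392676846, 0.47901292796855444), 1.012371370880692)
```

View pics/s.png

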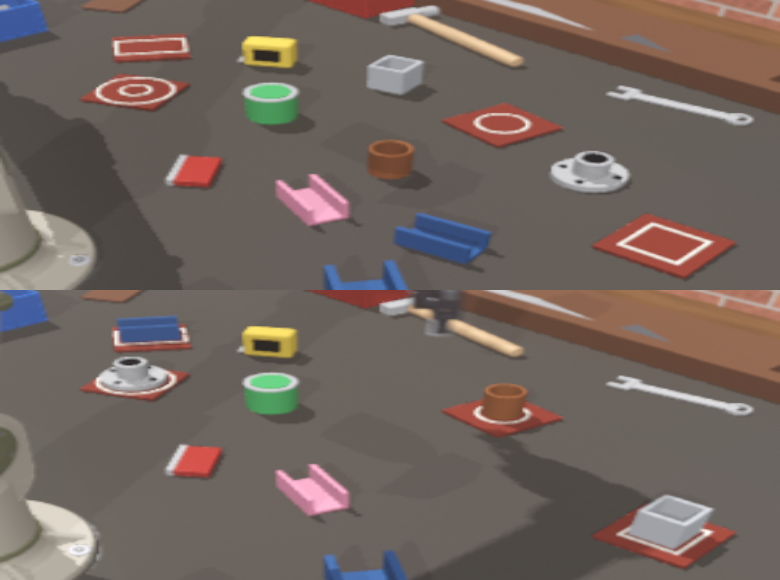

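The picture shows all four pieces upright inside their outlines. The tape, the tin and the look-alikes haven't moved: the constant 0.5 px reading comes from the odd window size.

```bash
python3 -c "
from station import workorder,monitor
print(monitor.read_state()['time_s'],max(abs(monitor.read_state()['dq'])) if True else 0)
print(workorder.job_done())"
```

```text
27.7 0.09313267600513156
the job is handed in; nothing more can be done
None
```

I placed all four pieces on their plates in the order you listed: flange, pipe stub, square tube, then the small blue channel. Each was lowered until it touched the plate and then released. I handed the job in at 27.7 s, with the gripper open and clear of everything.

**Pieces:** in the last side and top pictures, all four stand upright inside their outlines. By model overlay they are within about 1 mm of centre. The pipe was hidden from the top camera at the end, so its top check dates from just after it was released.

**Left alone:** the tape measure and the paint tin have not shifted, and the pink and larger blue channels were not touched. The tin was hidden from the top camera at the end, so its check rests on the side picture.

**Checks that disagreed:**
- **Cameras:** the side and top cameras differ by a steady 2–3 mm. I used the top camera as the reference and corrected the side view for the difference.
- **Automatic fit:** a rough colour-based fit, confused by the white paint and by occlusion, gave larger offsets than the overlays:

| Piece | Fit, side view | Fit, top view | Turn from the fit |
|---|---|---|---|
| Flange | about 3 mm | about 1 mm | does not matter |
| Square tube | about 5 mm | about 1.6 mm | 1–2° |
| Channel | about 1 mm | about 1 mm | 1–1.4° |

I trusted the overlays over this fit, because their outlines matched the pictures closely.

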